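# Set a burr in the depth stand with sprung tongs

## Robot

A 7-joint arm with a two-finger parallel gripper is mounted at the origin on a cart in front of the work surface, level with it; the furniture and walls round the work are solid. World frame = base frame: x ahead of the robot, y to its left, z up, the work surface at z = 0. Lengths are in mm, angles in degrees, forces in N, time in s.
With the tool pointing down it reaches from about 400 to 850 mm from the base axis. Payload 10.4 kg.
Tool frame: the origin (TCP) lies midway between the tips of the shut fingers; the grasp point (between the pads) lies 19 mm behind it; z points along the fingers, y is the direction in which the jaws open and shut (so a half turn about z gives the same grasp; the last joint's range is limited). The gripper opens to 87 mm and grips with 3 to 60 N. Pads are 19 mm wide; open, the fingers measure 117 mm over their backs; the gripper's body (75 mm by 190 mm) begins 51 mm behind the grasp point.
Start: joints at [-68.102, 19.034, -3.707, 83.658, 1.238, 77.344, -5.071], TCP at [246.137, 574.519, 190.976] pointing down, gripper open.
Joint ranges: [-148.97, 148.97], [-28.65, 121.19], [-84.17, 76.75], [9.2, 138.47], [-72.65, 252.65], [3.7, 117.97], [-149.18, 149.18]. Speed limits (degrees/s): [127.2, 127.2, 159.86, 159.86, 180, 180, 180].

## Interface

Orientations are given as [roll, pitch, yaw] about the fixed x, y, z axes, in that order (R = Rz(yaw) Ry(pitch) Rx(roll)).
In Python, from station import env gives the robot as it stands.
- The arm moves only by the tool arm_command, never from a script. Its arguments are lists of equal length, an entry for each row: "offset": the shift along the tool's x, y, z in mm, a list of three; "twist": the turn, a rotation vector about the tool's x, y, z in degrees, a list of three; "hand": the closure in counts, from 0 (fully open) to 255 (shut). A call has exactly 5 rows; each row shifts and turns the pose as measured when the row begins, along the tool's axes as they then stand; what a row does not reach is not made up. A row lasts 1/12 s, in which the tool goes at most 41.7 mm and 7.16 degrees, less where a joint would pass 70% of its speed; a pose out of reach is approached as far as the arm can. A call with a gripper value outside its range is refused whole. The fingers move at their own pace and stop on an object; "squeeze" is the grip in N (left out, the last holds). Time passes only in rows, so rows that do not move let the fingers close, or fill a call up. It gives the time, the measured TCP pose, the force and the opening at its end, in the units of the state.
- env.read_state(): the state, without advancing time (a new reading comes with each control period).
- env.camera(name): name is "scene" or "top"; returns a dict with "color" (420x560x3 uint8, blue, green, red), "K" (3x3 intrinsics, pixels), "pose" (4x4, takes a point from camera to world coordinates). Camera axes: x right, y up, looking along -z (the intrinsics and any distortion apply to the point x, -y, -z); pixel columns grow to the right and rows downward; lengths in mm; the calibration is good to about 2 mm. A picture is of the moment at which its call begins. There is no depth.
- env.job_done(): hands the job in, once; it reports no verdict.
The state is a dict: "t": time; "q": joint angles; "dq": joint speeds; "joint_torque": joint torques, N m; "tcp_pos": TCP position; "tcp_rot": TCP orientation; "contact_force": force on the tool from outside, world axes, zero at the start; "moment": the same for the moment, N m; "opening": finger opening in mm.
Only numpy, scipy, OpenCV 4.12 (cv2) and the standard library are available. Lean on these libraries where they do the work, as an engineer would, in place of code of your own. Each camera call takes 0.05 s, during which the arm holds its last target.

## Task

Take the sprung tongs from their rest, pick the straight-headed rotary burr out of the wooden burr block by squeezing the tongs on its head, and push its shank down the bore of the metal stand until you feel it meet the hidden stop at the bottom. Then let the burr go and put the tongs back upright in their rest. The burrs are sharp and brittle: touch them with nothing but the tongs, pinch and push only gently, and leave the two oval-headed burrs standing where they are.

Things in the scene. Friction and masses are not known exactly. Their poses are not given: they have to be found in the camera images.
- tongs: sprung parallel tongs, 121 mm tall, about 0.14 kg, standing tips down in the tongs rest: two equal steel halves that stay parallel, joined by telescoping posts. Origin midway between the jaw tips of the free tongs; z up along them, y the direction in which they close
- tongs_grip (a point): midway between the two flat black grip plates of the free tongs, 98 mm above the tips: the place to grip them, from above, closing along their y. The plates are 22 mm wide (x), reach from 73 to 119 mm above the tips and are 56 mm apart over their outer faces when free
- tongs_foot (a point): midway between the jaw tips of the free tongs. The jaws are straight and slim: 12 mm wide (x), 6 mm thick, 68 mm clear length from the tips up, 34 mm over their outsides and 22 mm between their parallel inner faces when free
- tongs_jaw (a joint): how far the tongs are squeezed (m): 0 free, 0.012 on the 10 mm burr head, 0.018 at their limit. A spring opens them: 6 N starts them, then 0.4 N more per mm (11 N at 12 mm); what the gripper squeezes beyond that pinches the burr: 10 N is plenty, 30 N breaks it. Squeezed only 2 or 3 mm they stay in the gripper with the jaws open
- tongs_rest: fixed dark steel tongs rest, 55 mm tall, on a 60 x 90 mm foot plate; an open-topped pocket 18 mm (its x) by 40 mm (its y), its floor 5 mm above the bench. Origin at the middle of its underside on the bench, z up. The tongs stand in it with the same yaw
- burr_block: fixed light wooden burr block 130 (x) x 44 (y) x 35 (z) mm; origin at the middle of its underside. Three loose upright holes along its x at -40, 0 and +40 mm, 25 mm deep, hold the three burrs in any order
- burr: the straight-headed rotary burr, standing in the block, head up: 64 mm long, head a plain cylinder 10 mm across and 20 mm long (44 to 64 mm above the end of the shank), shank 6 mm. Origin at the lower end of the shank, z up to the head, x and y along the block's. Best gripped with the tongs square to the block, closing along the block's y. Mass about 0.04 kg
- burr_head (a point): middle of the straight burr's head, 54 mm above the end of its shank
- burr_foot (a point): lower end of the straight burr's shank
- oval_burr_1_head (a point): in the head of an oval-headed burr (70 mm long, egg-shaped head 12 mm across and 26 mm long) that stands in another hole of the block and stays there; the point is 54 mm above the end of its shank
- oval_burr_2_head (a point): in the head of an oval-headed burr (66 mm long, egg-shaped head 12 mm across and 22 mm long) that stands in another hole of the block and stays there; the point is 54 mm above the end of its shank
- stand: fixed setting stand: aluminium block 50 x 50 x 50 mm on a foot plate 60 (x) x 90 (y) mm; origin at the middle of its underside, z up. A sprung pad in the +x wall of its bore, 14 mm below the mouth, rubs on the shank: the burr must be pushed along it with some 2 to 4 N and does not sink by its own weight
- bore_mouth (a point): centre of the mouth of the stand's upright bore, in its top face, 50 mm above the bench. Bore 8 mm wide with a 3 mm countersink. At the bottom is a solid stop, set anew each time somewhere from 24 to 38 mm below the mouth; it is not seen but felt: there the resistance rises steeply. Press the burr on it with less than 15 N
Not all that is in view belongs to the job. Several things have the shape of the stand; the one meant has the colours described above.

How it is judged:
By the outcome, as a careful person would: the job done as asked, in the order asked, and still so for the second after the job is handed in, with the robot touching nothing.
It also fails if it takes over 72 s, if anything falls off the work surface, if the arm or the gripper's body presses on something with over 40 N, if the wrist force passes 120 N, or if a joint passes its speed limit or range.

## Working session

There is one attempt and no reset: what is moved stays moved. The work goes in short steps, Python scripts to look and compute and a tool call to move; the robot and the scene stay as the last step left them, time stands still between calls to the robot, and variables do not carry over. Pictures are saved under pics/ and viewed, and the job is handed in when it is done.

Besides the shell and the picture viewer there is one more tool, called after "Emit:" as name(argument=value, ...) on one line, values as JSON. arm_command: Moves the arm, as the interface text tells. Its arguments: {"type":"object","properties":{"offset":{"type":"array","items":{"type":"array","items":{"type":"number"}}},"twist":{"type":"array","items":{"type":"array","items":{"type":"number"}}},"hand":{"type":"array","items":{"type":"number"}},"squeeze":{"type":"number"}},"required":["offset","twist","hand"]}

```bash
ls; mkdir -p pics
python3 - <<'E'
from station import env
import cv2,numpy as np
s=env.read_state();print({k:np.round(v,2).tolist() for k,v in s.items()})
for n in("scene","top"):
    c=env.camera(n);cv2.imwrite(f"pics/{n}0.png",c["color"]);print(n,c["K"].tolist(),np.round(c["pose"],4).tolist(),[k for k in c])
    np.savez(f"{n}.npz",K=c["K"],pose=c["pose"])
E
```

```text
pics
{'t': 0.0, 'q': [-68.1, 19.07, -3.71, 83.71, 1.24, 77.34, -5.07], 'dq': [0.01, -0.07, 0.05, -0.05, 0.02, -0.06, 0.1], 'joint_torque': [-0.0, -62.33, 0.02, -38.99, -0.06, 0.04, 0.0], 'tcp_pos': [245.98, 574.08, 190.15], 'tcp_rot': [-179.92, 0.01, 156.81], 'contact_force': [0.56, 0.32, 1.1], 'moment': [0.01, -0.04, -0.01], 'opening': 86.89}
scene [[492.6341092988329, 0.0, 277.12951772943757], [0.0, 492.6341092988329, 215.60957626027962], [0.0, 0.0, 1.0]] [[0.8908, 0.2552, -0.3759, 122.8674], [-0.4543, 0.5125, -0.7286, -836.2809], [0.0068, 0.8199, 0.5725, 741.0833], [0.0, 0.0, 0.0, 1.0]] ['color', 'K', 'pose']
top [[487.40066382089196, 0.0, 280.3094938198607], [0.0, 487.40066382089196, 208.85491700602205], [0.0, 0.0, 1.0]] [[0.0125, 0.984, -0.1775, 341.6617], [-0.9999, 0.012, -0.0039, -17.0934], [-0.0017, 0.1776, 0.9841, 1169.812], [0.0, 0.0, 0.0, 1.0]] ['color', 'K', 'pose']
```

View pics/scene0.png

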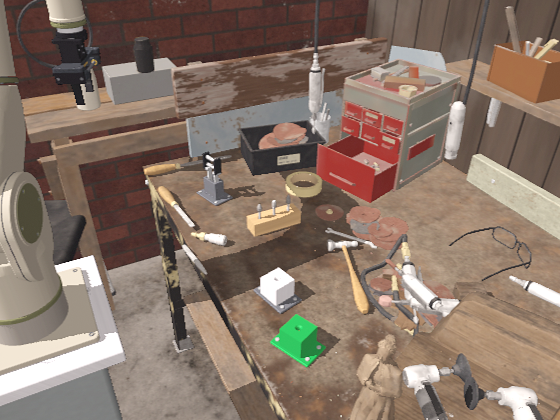

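View pics/top0.png

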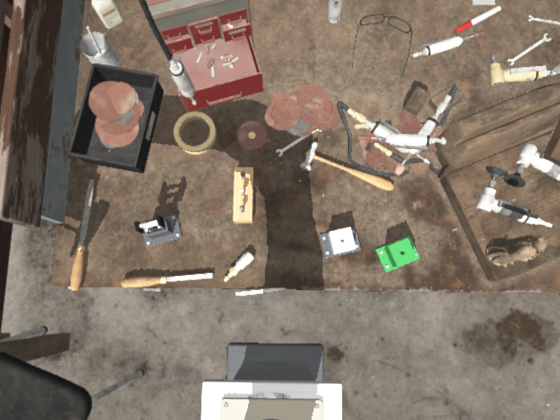

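Run:
```python
import cv2,numpy as np
s=cv2.imread("pics/scene0.png");t=cv2.imread("pics/top0.png")
def z(im,x,y,w,h,W=400,H=300):
    return cv2.resize(im[y:y+h,x:x+w],(W,H),interpolation=cv2.INTER_CUBIC)
cv2.imwrite("pics/zs.png",np.vstack([np.hstack([z(s,180,145,80,60),z(s,235,190,80,60)]),np.hstack([z(s,245,260,80,60),z(s,260,310,80,60)])]))
cv2.imwrite("pics/zt.png",np.vstack([np.hstack([z(t,120,195,80,60),z(t,205,165,80,60)]),np.hstack([z(t,300,212,80,60),z(t,360,225,80,60)])]))
```

```text
(no output)
```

View pics/zs.png

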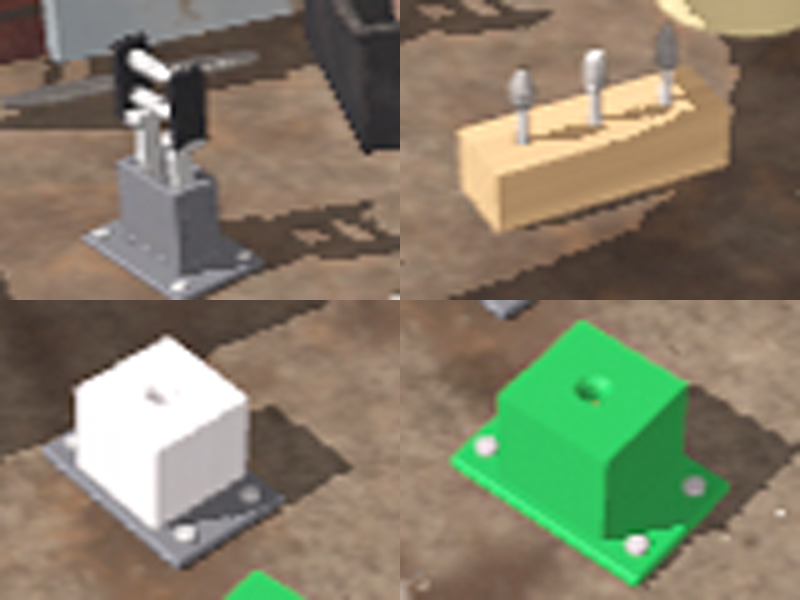

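View pics/zt.png

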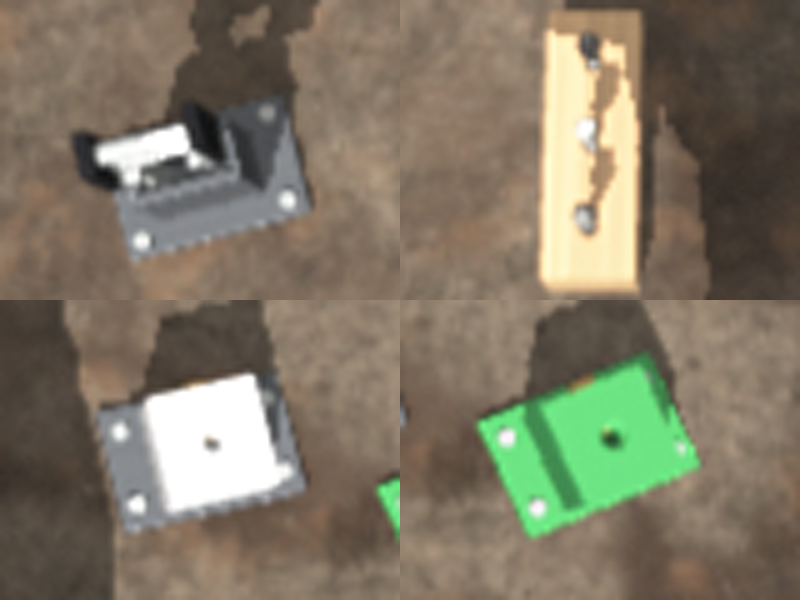

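```bash
cat > h.py <<'E'
import cv2,numpy as np
from scipy.optimize import minimize,least_squares
C={n:np.load(f"{n}.npz") for n in("scene","top")}
def proj(n,P):
    K,T=C[n]["K"],C[n]["pose"];P=np.atleast_2d(P)
    p=(P-T[:3,3])@T[:3,:3]; p=p*[1,-1,-1]
    u=p@K.T; return u[:,:2]/u[:,2:]
def ray(n,uv,z):
    K,T=C[n]["K"],C[n]["pose"]
    d=np.linalg.inv(K)@[uv[0],uv[1],1]; d=T[:3,:3]@(d*[1,-1,-1]); o=T[:3,3]
    return o+d*(z-o[2])/d[2]
def tri(uvs):
    A=np.zeros((3,3));b=np.zeros(3)
    L=[]
    for n,uv in uvs.items():
        o=C[n]["pose"][:3,3];d=ray(n,uv,0)-o;d/=np.linalg.norm(d);M=np.eye(3)-np.outer(d,d);A+=M;b+=M@o;L.append((o,M))
    X=np.linalg.solve(A,b);return X,[round(float(np.linalg.norm(M@(X-o))),2) for o,M in L]
def box(x,y,yaw,X,Y,Z):
    c,s=np.cos(np.radians(yaw)),np.sin(np.radians(yaw))
    return np.array([[x+c*a-s*b,y+s*a+c*b,z] for a in X for b in Y for z in Z])
def hullmask(n,P,roi,S=8):
    x,y,w,h=roi;u=(proj(n,P)-[x,y]+0.5)*S
    m=np.zeros((h*S,w*S),np.uint8);cv2.fillConvexPoly(m,cv2.convexHull(np.round(u*16).astype(np.int32)),255,shift=4)
    return cv2.resize(m,(w,h),interpolation=cv2.INTER_AREA)/255.
E
python3 - <<'E'
from h import *
for n,(u,v) in {"scene":(277,280),"top":(342,240)}.items(): print("stand",n,ray(n,(u,v),50))
print("mid burr",tri({"scene":(274,205),"top":(241,191)}))
print("tongs top",tri({"scene":(212,160),"top":(148,226)}))
s=cv2.imread("pics/scene0.png");t=cv2.imread("pics/top0.png")
for im,l in((s,[(277,287),(270,290),(287,292),(270,226),(250,224),(275,212)]),(t,[(342,240),(330,245),(243,175),(238,210),(323,235)])):
    print([im[v,u].tolist() for u,v in l])
E
```

```text
stand scene [ 470.96135707 -163.44512483   50.        ]
stand top [ 472.38381244 -155.95842478   50.        ]
mid burr (array([584.83517651,  79.2100561 ,  57.02350391]), [1.22, 1.22])
tongs top (array([495.31033609, 276.03853489, 109.73712451]), [4.4, 4.4])
[[255, 255, 255], [255, 255, 255], [180, 178, 186], [96, 135, 169], [158, 210, 248], [150, 188, 222]]
[[127, 134, 138], [155, 155, 154], [76, 79, 80], [202, 246, 255], [142, 138, 135]]
```

```bash
cat > fit.py <<'E'
from h import *
s=cv2.imread("pics/scene0.png");t=cv2.imread("pics/top0.png");im={"scene":s,"top":t}
def bigcomp(m,pt):
    k,l=cv2.connectedComponents(m.astype(np.uint8));return (l==l[pt[1],pt[0]]).astype(float)
def fit(name,mk,rois,masks,x0,step):
    def cost(p,per=False):
        e=[]
        for n in rois:
            x,y,w,h=rois[n];e.append(np.abs(hullmask(n,mk(p),rois[n])-masks[n][y:y+h,x:x+w]).sum())
        return e if per else sum(e)
    for k in range(3):
        r=minimize(cost,x0,method="Nelder-Mead",options=dict(initial_simplex=np.vstack([x0]+[np.array(x0)+np.eye(len(x0))[i]*step[i] for i in range(len(x0))]),xatol=.02,fatol=.05));x0=r.x
    print(name,list(rois),np.round(r.x,2),np.round(cost(r.x,True),1),[int(masks[n].sum()) for n in rois]);return r.x
g={n:cv2.cvtColor(im[n],cv2.COLOR_BGR2HSV) for n in im}
ms={"scene":bigcomp((g["scene"][...,2]>168)&(g["scene"][...,1]<30),(277,287)),"top":bigcomp((g["top"][...,2]>195)&(g["top"][...,1]<30),(335,243))}
R={"scene":(250,260,60,55),"top":(310,215,60,50)}
mk=lambda p:box(p[0],p[1],p[2],(-25,25),(-25,25),(6,50))
for rs in(["scene"],["top"],["scene","top"]):
    fit("stand",mk,{k:R[k] for k in rs},ms,[471,-158,10],[5,5,5])
mb={}
for n,pt in(("scene",(270,226)),("top",(243,178))):
    h=g[n]; m=(h[...,0]>8)&(h[...,0]<25)&(h[...,1]>55)&(h[...,2]>(140 if n=="scene" else 165))
    m=cv2.morphologyEx(m.astype(np.uint8),cv2.MORPH_CLOSE,np.ones((9,9)));mb[n]=bigcomp(m,pt)
    x,y,w,hh={"scene":(235,190,80,60),"top":(215,160,60,70)}[n]
    cv2.imwrite(f"pics/mb_{n}.png",cv2.resize(np.hstack([np.dstack([mb[n]*255]*3).astype(np.uint8)[y:y+hh,x:x+w],im[n][y:y+hh,x:x+w],np.dstack([ms[n]*255]*3).astype(np.uint8)[R[n][1]:R[n][1]+hh,R[n][0]:R[n][0]+w][:hh]]) if 0 else np.hstack([np.dstack([mb[n]*255]*3).astype(np.uint8)[y:y+hh,x:x+w],im[n][y:y+hh,x:x+w]]),None,fx=5,fy=5))
RB={"scene":(235,190,80,60),"top":(215,160,60,70)}
mk=lambda p:box(p[0],p[1],p[2],(-65,65),(-22,22),(0,35))
for rs in(["scene"],["top"],["scene","top"]):
    fit("block",mk,{k:RB[k] for k in rs},mb,[585,80,0],[5,5,5])
E
python3 fit.py
```

```text
stand ['scene'] [ 472.68 -157.67   13.83] [69.1] [975]
stand ['top'] [ 474.12 -157.77   13.88] [42.5] [550]
stand ['scene', 'top'] [ 473.12 -157.48   14.34] [71.4 48.7] [975, 550]
block ['scene'] [548.87  70.96  -6.28] [1992.7] [10357]
block ['top'] [581.04  79.64   1.58] [68.9] [1122]
block ['scene', 'top'] [580.94  79.59   1.5 ] [2035.2   68.5] [10357, 1122]
```

```bash
cat > ov.py <<'E'
from h import *
def outline(n,img,boxes,roi,S):
    x,y,w,h=roi;o=cv2.resize(img[y:y+h,x:x+w],None,fx=S,fy=S,interpolation=cv2.INTER_CUBIC)
    E=[(a,b) for a in range(8) for b in range(a) if bin(a^b).count("1")==1]
    for B in boxes:
        u=(proj(n,B)-[x,y]+.5)*S
        for a,b in E: cv2.line(o,tuple(int(v) for v in np.round(u[a])),tuple(int(v) for v in np.round(u[b])),(0,0,255),1,cv2.LINE_AA)
    return o
E
python3 - <<'E'
from ov import *
im={n:cv2.imread(f"pics/{n}0.png") for n in("scene","top")}
st=[box(473.3,-157.6,14,(-25,25),(-25,25),(6,50)),box(473.3,-157.6,14,(-30,30),(-45,45),(0,6))]
bl=[box(581,79.6,1.5,(-65,65),(-22,22),(0,35))]
A=np.vstack([np.hstack([outline("scene",im["scene"],st,(245,260,66,50),6),outline("top",im["top"],st,(308,217,66,50),6)]),np.hstack([outline("scene",im["scene"],bl,(242,190,66,50),6),outline("top",im["top"],bl,(212,161,66,66),6)[:300] if 0 else cv2.resize(outline("top",im["top"],bl,(212,164,66,62),6),(396,300))])])
cv2.imwrite("pics/ov1.png",A)
E
```

```text
(no output)
```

View pics/ov1.png

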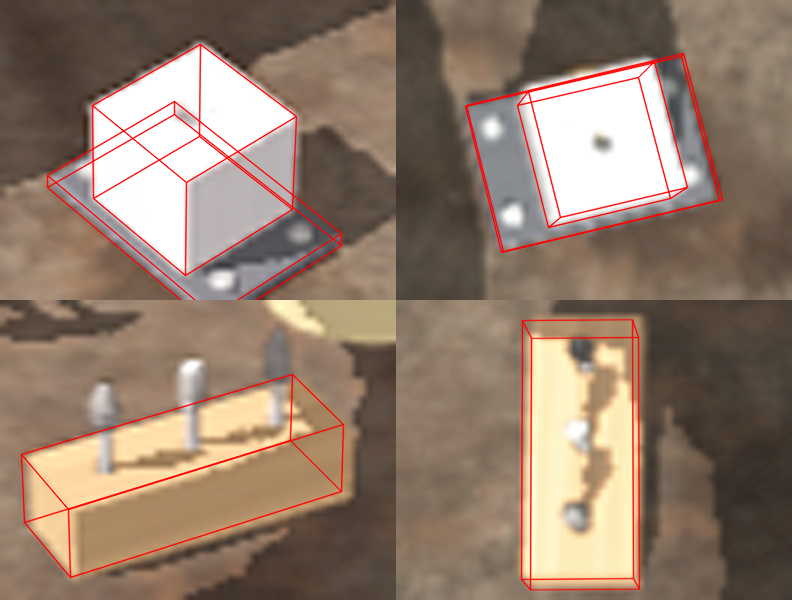

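```bash
cat > fit2.py <<'E'
import contextlib,io
with contextlib.redirect_stdout(io.StringIO()):
    from fit import *
from ov import outline
mb={};RB={"scene":(242,190,66,50),"top":(224,161,40,66)}
for n,pt in(("scene",(270,226)),("top",(243,178))):
    x,y,w,hh=RB[n]; sub=im[n][y:y+hh,x:x+w]
    gc=np.full(sub.shape[:2],cv2.GC_PR_BGD,np.uint8)
    hm=hullmask(n,box(584,79.6,1,(-60,60),(-17,17),(4,33)),RB[n]);hb=hullmask(n,box(584,79.6,1,(-75,75),(-32,32),(-5,45)),RB[n])
    gc[hb<.5]=cv2.GC_BGD; 
    f=g[n][y:y+hh,x:x+w]; wood=(f[...,0]>8)&(f[...,0]<25)&(f[...,1]>60)&(f[...,2]>120)
    gc[(hb>.5)&wood]=cv2.GC_PR_FGD; gc[hm>.9]=cv2.GC_FGD
    big=cv2.resize(sub,None,fx=4,fy=4,interpolation=cv2.INTER_CUBIC);gb=cv2.resize(gc,None,fx=4,fy=4,interpolation=cv2.INTER_NEAREST)
    cv2.grabCut(big,gb,None,np.zeros((1,65)),np.zeros((1,65)),4,cv2.GC_INIT_WITH_MASK)
    m=((gb==1)|(gb==3)).astype(np.uint8)
    m=cv2.morphologyEx(m,cv2.MORPH_CLOSE,np.ones((9,9)));m=cv2.morphologyEx(m,cv2.MORPH_OPEN,np.ones((25,25)))
    full=np.zeros(im[n].shape[:2]);full[y:y+hh,x:x+w]=cv2.resize(m*255,(w,hh),interpolation=cv2.INTER_AREA)/255.;mb[n]=full
mk=lambda p:box(p[0],p[1],p[2],(-65,65),(-22,22),(0,35))
for rs in(["scene"],["top"],["scene","top"]):
    p=fit("block",mk,{k:RB[k] for k in rs},mb,[585,80,0],[5,5,5])
bl=[mk(p)]
o=[]
for n in("scene","top"):
    x,y,w,h=RB[n]; o.append(cv2.resize(outline(n,im[n],bl,RB[n],8),None,fx=1,fy=1)); o.append(cv2.resize(outline(n,np.dstack([mb[n]*255]*3).astype(np.uint8),bl,RB[n],8),None,fx=1,fy=1))
cv2.imwrite("pics/ov2.png",cv2.resize(np.vstack(o[:2]),None,fx=.75,fy=.75));cv2.imwrite("pics/ov3.png",np.hstack(o[2:]))
E
python3 fit2.py
```

```text
block ['scene'] [582.82  75.54  -0.71] [29.5] [1132]
block ['top'] [5.8256e+02 7.8500e+01 1.5000e-01] [38.8] [1117]
block ['scene', 'top'] [5.8335e+02 7.7890e+01 1.8000e-01] [64.6 47.2] [1132, 1117]
```

View pics/ov2.png

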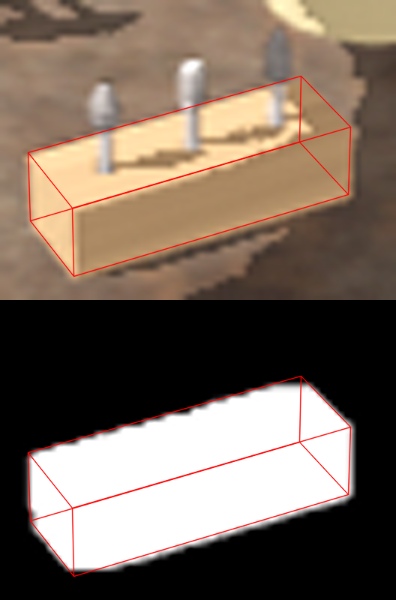

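View pics/ov3.png

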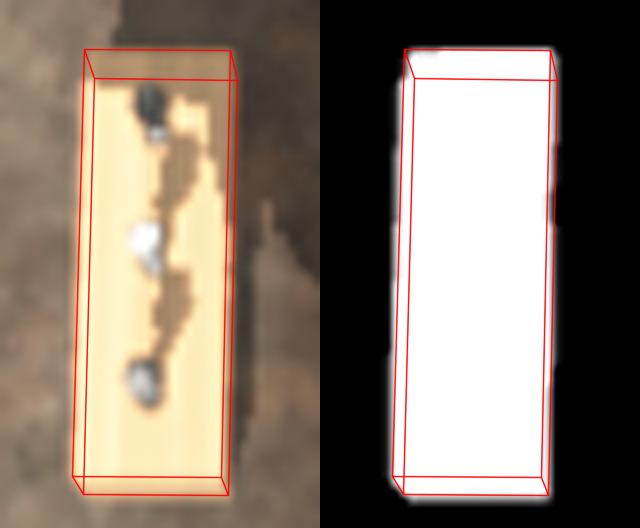

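Run:
```python
from ov import *
im={n:cv2.imread(f"pics/{n}0.png") for n in("scene","top")}
def g(x,y,yaw):
    L=[box(x,y,yaw,(-30,30),(-45,45),(0,5))]
    L+=[box(x,y,yaw,(-11,11),Y,(78,124)) for Y in((-28,-24),(24,28))]
    return L
p0=ray("top",(161,230),2);print(p0)
a=g(480,264,15)
cv2.imwrite("pics/ov4.png",np.hstack([outline("scene",im["scene"],[],(190,145,50,64),8),outline("top",im["top"],a,(130,205,60,64),6.66667 and 6)] if 0 else [outline("scene",im["scene"],a,(190,145,50,64),8),outline("top",im["top"],a,(136,205,50,64),8)]))
```

```text
[496.89308925 275.15829968   2.        ]
```

View pics/ov4.png

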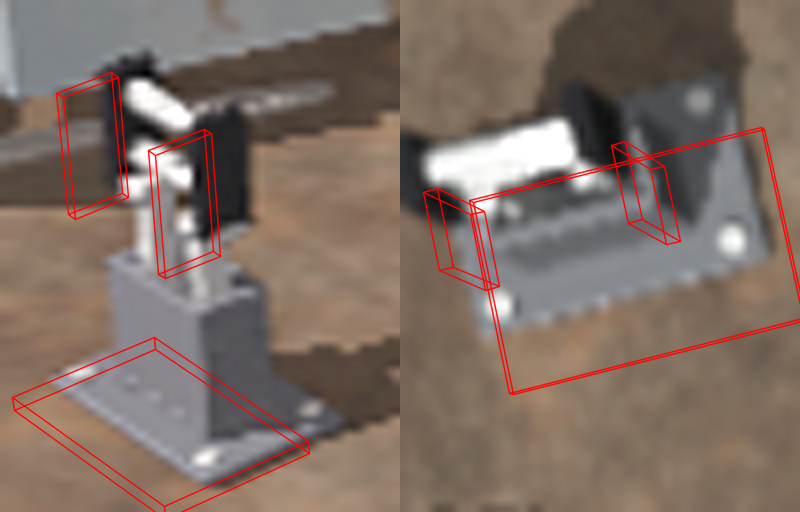

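Run:
```python
from ov import *
im={n:cv2.imread(f"pics/{n}0.png") for n in("scene","top")}
obs=[("top",(176.5,213.5),(1,-1)),("top",(182,237),(-1,-1)),("top",(146.1,246.75),(-1,1)),("scene",(196.4,191.75),(-1,1)),("scene",(215.1,205.1),(-1,-1)),("scene",(232.6,196.6),(1,-1))]
def res(p,ns=("top","scene")):
    r=[]
    for n,uv,(a,b) in obs:
        if n in ns: r+=list(proj(n,box(p[0],p[1],p[2],[30*a],[45*b],[2]))[0]-uv)
    return np.array(r)
for ns in(("top",),("scene",),("top","scene")):
    r=least_squares(res,[497,275,15],args=(ns,));print(ns,r.x.round(2),np.abs(r.fun).max().round(2))
# tongs: dark mask
def plates(p): return [box(p[0],p[1],p[2],(-11,11),Y,(78,124)) for Y in((-28,-24),(24,28))]
R={"scene":(196,145,35,38),"top":(128,205,50,40)}
g={n:cv2.cvtColor(im[n],cv2.COLOR_BGR2HSV)[...,2] for n in im}
for n in R:
    x,y,w,h=R[n]; print(n);
    #print(g[n][y:y+h:2,x:x+w:2])
def cost(p,ns=("scene","top"),th=45,off=None):
    e=0
    for n in ns:
        x,y,w,h=R[n]
        m=np.maximum.reduce([hullmask(n,b,R[n]) for b in plates(p)])
        d=np.clip((70-g[n][y:y+h,x:x+w].astype(float))/35,0,1)
        e+=-(m*d).sum()+.5*(m*(1-d)).sum()
    return e
for ns in(("top",),("scene",),("top","scene")):
    best=None
    for x0 in((r.x),(r.x+[3,3,0]),(r.x-[3,-3,0])):
        q=minimize(cost,x0,args=(ns,),method="Nelder-Mead",options=dict(initial_simplex=x0+np.array([[0,0,0],[4,0,0],[0,4,0],[0,0,4]])))
        if best is None or q.fun<best.fun: best=q
    print(ns,best.x.round(2),round(best.fun,1))
p=best.x
a=plates(p)+[box(*r.x,(-30,30),(-45,45),(0,5))]
cv2.imwrite("pics/ov5.png",np.hstack([outline("scene",im["scene"],a,(190,145,50,64),8),outline("top",im["top"],a,(128,205,50,64),8)]))
```

```text
('top',) [496.86 274.51  16.09] 0.32
('scene',) [498.61 275.13  15.09] 0.33
('top', 'scene') [497.5  274.54  15.79] 0.64
scene
top
('top',) [497.64 276.98  15.78] -45.5
('scene',) [499.09 281.23  16.45] -56.7
('top', 'scene') [497.73 277.    15.99] -101.4
```

View pics/ov5.png

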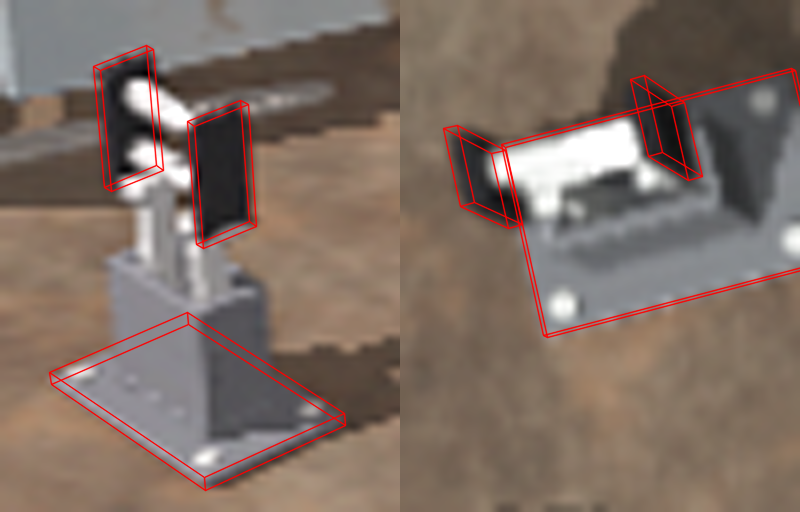

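```bash
cat > plan.py <<'E'
import sys,numpy as np
from station import env
def st():
    s=env.read_state();print("t",round(s["t"],2),"pos",np.round(s["tcp_pos"],1),"rot",np.round(s["tcp_rot"],2),"F",np.round(s["contact_force"],1),"M",np.round(s["moment"],2),"open",round(s["opening"],1),"q7",np.round(s["q"],0));return s
def go(x,y,z,yaw):
    "remaining shift in the tool axes as they are now and as after the turn; twist about tool z"
    s=st();p=np.array(s["tcp_pos"]);d=np.array([x,y,z])-p;a=s["tcp_rot"][2]
    dy=(yaw-a+180)%360-180
    for nm,w in(("now",a),("after",yaw)):
        w=np.radians(w);print(nm,"offset",np.round([np.cos(w)*d[0]+np.sin(w)*d[1],np.sin(w)*d[0]-np.cos(w)*d[1],-d[2]],1))
    from scipy.spatial.transform import Rotation as R
    Rc=R.from_euler("xyz",s["tcp_rot"],degrees=True);Rt=R.from_euler("xyz",[180,0,yaw],degrees=True)
    print("twist",np.round((Rc.inv()*Rt).as_rotvec(degrees=True),2),"world",np.round(d,1))
if __name__=="__main__": go(*map(float,sys.argv[1:]))
E
python3 - <<'E'
from h import *
print("hang bottom",tri({"scene":(319,130),"top":(191,101)}),tri({"scene":(316,60),"top":(178,62)}))
print("hang2",ray("scene",(450,155),150))
print("burr",tri({"scene":(273.5,202.8),"top":(241.9,190.4)}), ray("top",(241.7,190.3),64),ray("scene",(273.5,202.8),64))
E
python3 plan.py 498 276.5 240 195.9
```

```text
hang bottom (array([760.64448449, 178.94017787, 180.94913131]), [7.61, 7.61]) (array([744.20618687, 169.4951328 , 372.9529052 ]), [1.23, 1.23])
hang2 [1029.64982274  -39.94401857  150.        ]
burr (array([583.3499713 ,  76.75062418,  65.76703392]), [0.15, 0.15]) [583.82495325  77.41975421  64.        ] [584.71072704  79.12419442  64.        ]
t 0.1 pos [246.  574.1 190.2] rot [-1.7993e+02  1.0000e-02  1.5681e+02] F [-0.1 -0.   0.2] M [-0.04 -0.1  -0.03] open 86.9 q7 [-68.  19.  -4.  84.   1.  77.  -5.]
now offset [-348.8 -174.4  -49.8]
after offset [-160.8 -355.3  -49.8]
twist [-7.000e-02 -2.000e-02 -3.909e+01] world [ 252.  -297.6   49.8]
```

Emit:
arm_command(offset=[[0,0,-10],[0,0,-10],[0,0,-10],[0,0,-10],[0,0,-10]], twist=[[0,0,-7],[0,0,-7],[0,0,-7],[0,0,-7],[0,0,-7]], hand=[0,0,0,0,0], squeeze=10)

```text
t: 0.52
tcp_pos: [244.9, 571.7, 236.6]
tcp_rot: [-179.5, -0.3, -167.5]
contact_force: [-0.1, 0.3, 0.0]
opening: 86.5
```

```bash
python3 plan.py 498 276.5 240 195.9
```

```text
t 0.52 pos [244.9 571.7 236.6] rot [-179.46   -0.33 -167.47] F [-0.1  0.3  0. ] M [0.07 0.01 0.02] open 86.5 q7 [-65.  18.  -8.  79.   3.  83.  30.]
now offset [-183.  -343.1   -3.4]
after offset [-162.5 -353.3   -3.4]
twist [-0.53 -0.35 -3.37] world [ 253.1 -295.2    3.4]
```

Emit:
arm_command(offset=[[-18,-34,0],[-17,-35,0],[-17,-35,0],[-17,-35,0],[-17,-35,0]], twist=[[0,0,-1.5],[0,0,-1.5],[0,0,-0.4],[0,0,0],[0,0,0]], hand=[0,0,0,0,0])

```text
t: 0.93
tcp_pos: [369.0, 429.5, 236.6]
tcp_rot: [-179.7, -0.6, -162.3]
contact_force: [1.7, 0.3, 0.9]
opening: 87.3
```

```bash
python3 plan.py 498 276.5 200 195.9
```

```text
t 0.93 pos [369.  429.5 236.6] rot [-179.73   -0.61 -162.3 ] F [1.7 0.3 0.9] M [ 0.1  -0.03  0.02] open 87.3 q7 [-51.  11.  -3.  88.   0.  81.  53.]
now offset [ -76.4 -185.    36.6]
after offset [ -82.2 -182.5   36.6]
twist [-0.28 -0.61  1.8 ] world [ 129.  -153.   -36.6]
```

Emit:
arm_command(offset=[[-16,-37,6],[-16,-37,8],[-16,-37,8],[-16,-37,8],[-14,-30,4]], twist=[[0,0,0.7],[0,0,0.5],[0,0,0.5],[0,0,0],[0,0,0]], hand=[0,0,0,0,0])

```text
t: 1.35
tcp_pos: [497.1, 274.8, 202.4]
tcp_rot: [-179.7, -0.6, -164.1]
contact_force: [0.6, -0.4, 0.9]
opening: 87.2
```

```bash
python3 plan.py 498 276.5 200 195.9
```

```text
t 1.35 pos [497.1 274.8 202.4] rot [-179.73   -0.56 -164.13] F [ 0.6 -0.4  0.9] M [0.1  0.02 0.03] open 87.2 q7 [-38.  12.   5.  91.  -1.  77.  73.]
now offset [-1.4  1.4  2.4]
after offset [-1.4  1.4  2.4]
twist [-0.27 -0.56 -0.03] world [ 0.9  1.7 -2.4]
```

Emit:
arm_command(offset=[[-1.5,1.5,10],[0,0,12],[0,0,12],[0,0,12],[0,0,4]], twist=[[-0.3,-0.6,0],[0,0,0],[0,0,0],[0,0,0],[0,0,0]], hand=[0,0,0,0,0])

```text
t: 1.77
tcp_pos: [503.1, 266.1, 147.7]
tcp_rot: [-179.8, -0.1, -165.0]
contact_force: [0.3, 0.2, -0.3]
opening: 87.1
```

```bash
python3 plan.py 498 276.5 84 195.9
cat > snap.py <<'E'
import sys,cv2,numpy as np
from station import env
n,o,x,y,w,h=sys.argv[1],sys.argv[2],*map(int,sys.argv[3:7])
S=min(800/w,600/h)
cv2.imwrite("pics/"+o,cv2.resize(env.camera(n)["color"][y:y+h,x:x+w],None,fx=S,fy=S,interpolation=cv2.INTER_CUBIC))
E
python3 snap.py scene a1.png 170 110 80 110; python3 snap.py top a1t.png 120 180 80 60
```

```text
t 1.77 pos [503.1 266.1 147.7] rot [-1.7977e+02 -6.0000e-02 -1.6495e+02] F [ 0.3  0.2 -0.3] M [ 0.05  0.01 -0.01] open 87.1 q7 [-37.  14.   5.  96.  -1.  71.  73.]
now offset [ 2.2 11.4 63.7]
after offset [ 2.  11.4 63.7]
twist [-0.23 -0.06 -0.85] world [ -5.1  10.4 -63.7]
```

View pics/a1.png

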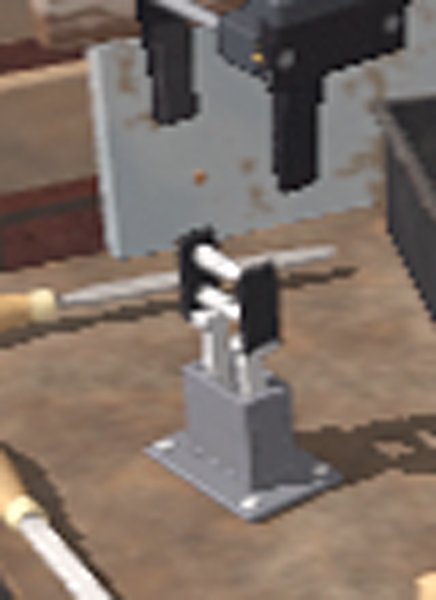

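Emit:
arm_command(offset=[[2,11.4,0],[0,0,0],[0,0,0],[0,0,0],[0,0,0]], twist=[[-0.2,0,-0.9],[0,0,0],[0,0,0],[0,0,0],[0,0,0]], hand=[0,0,0,0,0])

```text
t: 2.28
tcp_pos: [497.5, 281.4, 151.4]
tcp_rot: [179.9, 0.1, -163.7]
contact_force: [0.6, -0.3, -0.3]
opening: 86.9
```

```bash
python3 plan.py 498 276.5 84 195.9;python3 snap.py scene a2.png 170 110 80 110; python3 snap.py top a2t.png 120 180 80 60
```

```text
t 2.28 pos [497.5 281.4 151.4] rot [ 1.7989e+02  1.4000e-01 -1.6368e+02] F [ 0.6 -0.3 -0.3] M [0.06 0.01 0.03] open 86.9 q7 [-38.  13.   4.  96.  -1.  71.  73.]
now offset [ 0.9 -4.8 67.4]
after offset [ 0.8 -4.8 67.4]
twist [0.11 0.14 0.42] world [  0.5  -4.9 -67.4]
```

View pics/a2.png

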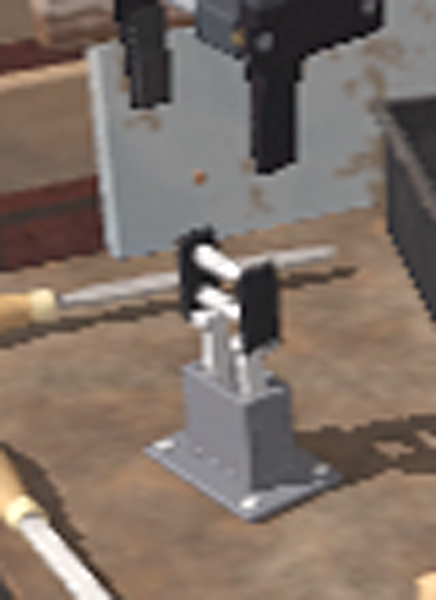

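View pics/a2t.png

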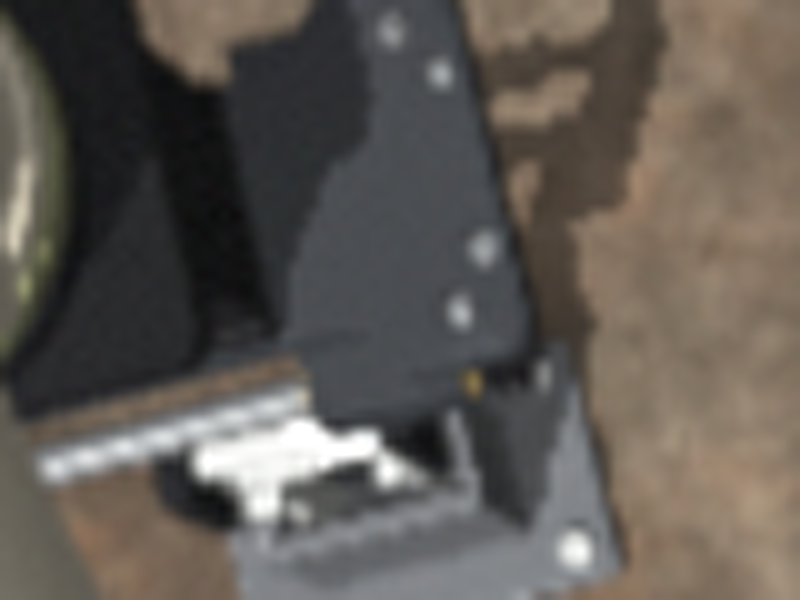

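Emit:
arm_command(offset=[[0.5,-4.5,5],[0,0,10],[0,0,10],[0,0,10],[0,0,5]], twist=[[0,0,0.4],[0,0,0],[0,0,0],[0,0,0],[0,0,0]], hand=[0,0,0,0,0])

```text
t: 2.8
tcp_pos: [499.3, 275.5, 108.2]
tcp_rot: [179.9, 0.2, -164.2]
contact_force: [-0.8, -0.3, 0.0]
opening: 87.2
```

```bash
python3 plan.py 498 276.5 84 195.9
```

```text
t 2.8 pos [499.3 275.5 108.2] rot [ 179.88    0.22 -164.24] F [-0.8 -0.3  0. ] M [0.02 0.02 0.03] open 87.2 q7 [-37.  15.   5.  99.  -1.  66.  73.]
now offset [ 1.   1.3 24.2]
after offset [ 0.9  1.3 24.2]
twist [ 0.12  0.22 -0.14] world [ -1.3   1.  -24.2]
```

Emit:
arm_command(offset=[[1,1,8],[0,0,8],[0,0,5],[0,0,1],[0,0,0]], twist=[[0,0,0],[0,0,0],[0,0,0],[0,0,0],[0,0,0]], hand=[0,0,0,40,60])

```text
t: 3.22
tcp_pos: [496.4, 275.4, 80.6]
tcp_rot: [180.0, -0.0, -164.2]
contact_force: [-0.5, -0.0, 0.8]
opening: 80.0
```

```bash
python3 plan.py 498 276.5 84 195.9;python3 snap.py scene a3.png 170 110 80 110
```

```text
t 3.22 pos [496.4 275.4  80.6] rot [ 1.7997e+02 -4.0000e-02 -1.6423e+02] F [-0.5 -0.   0.8] M [ 0.03 -0.03  0.01] open 80.0 q7 [-37.  17.   4. 101.  -1.  63.  73.]
now offset [-1.9  0.6 -3.4]
after offset [-1.9  0.6 -3.4]
twist [ 0.03 -0.04 -0.13] world [1.6 1.1 3.4]
```

View pics/a3.png

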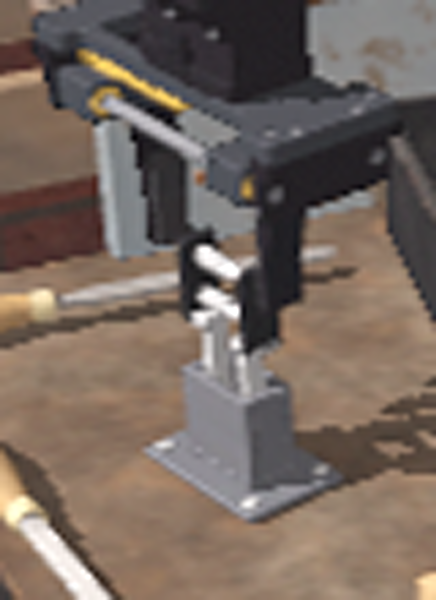

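Emit:
arm_command(offset=[[-1.5,0,-3],[0,0,0],[0,0,0],[0,0,0],[0,0,0]], twist=[[0,0,0],[0,0,0],[0,0,0],[0,0,0],[0,0,0]], hand=[70,75,80,83,86], squeeze=7)

```text
t: 3.68
tcp_pos: [499.2, 276.7, 86.1]
tcp_rot: [179.9, 0.1, -164.2]
contact_force: [0.6, -0.5, -0.5]
opening: 58.8
```

```bash
python3 plan.py 498 276.5 84 195.9
```

```text
t 3.68 pos [499.2 276.7  86.1] rot [ 1.7991e+02  1.5000e-01 -1.6423e+02] F [ 0.6 -0.5 -0.5] M [-0.    0.02 -0.01] open 58.8 q7 [-37.  17.   4. 100.  -1.  63.  73.]
now offset [1.2 0.2 2.1]
after offset [1.2 0.2 2.1]
twist [ 0.09  0.15 -0.13] world [-1.2 -0.2 -2.1]
```

Emit:
arm_command(offset=[[0,0,1],[0,0,0],[0,0,0],[0,0,0],[0,0,0]], twist=[[0,0,0],[0,0,0],[0,0,0],[0,0,0],[0,0,0]], hand=[90,93,96,98,100], squeeze=8)

```text
t: 4.1
tcp_pos: [499.2, 277.4, 85.3]
tcp_rot: [179.8, 0.2, -164.2]
contact_force: [-1.1, 1.6, -1.2]
opening: 54.0
```

```bash
python3 plan.py 498 276.5 84 195.9
```

```text
t 4.1 pos [499.2 277.4  85.3] rot [ 179.84    0.19 -164.22] F [-1.1  1.6 -1.2] M [0.36 0.07 0.  ] open 54.0 q7 [-37.  17.   4. 100.  -2.  63.  73.]
now offset [ 1.4 -0.5  1.3]
after offset [ 1.4 -0.5  1.3]
twist [ 0.16  0.19 -0.12] world [-1.2 -0.9 -1.3]
```

Emit:
arm_command(offset=[[0,0,0],[0,0,0],[0,0,-3],[0,0,-5],[0,0,-5]], twist=[[0,0,0],[0,0,0],[0,0,0],[0,0,0],[0,0,0]], hand=[102,102,102,102,102], squeeze=10)

```text
t: 4.52
tcp_pos: [498.1, 276.6, 97.7]
tcp_rot: [179.9, 0.0, -164.2]
contact_force: [0.4, 0.5, -0.9]
opening: 52.3
```

```bash
python3 plan.py 498 276.5 84 195.9;python3 snap.py scene a4.png 170 110 80 110
```

```text
t 4.52 pos [498.1 276.6  97.7] rot [ 1.7991e+02  2.0000e-02 -1.6421e+02] F [ 0.4  0.5 -0.9] M [ 0.07  0.03 -0.  ] open 52.3 q7 [-37.  16.   5.  99.  -1.  65.  73.]
now offset [ 0.2 -0.1 13.7]
after offset [ 0.2 -0.1 13.7]
twist [ 0.08  0.02 -0.11] world [ -0.1  -0.1 -13.7]
```

View pics/a4.png

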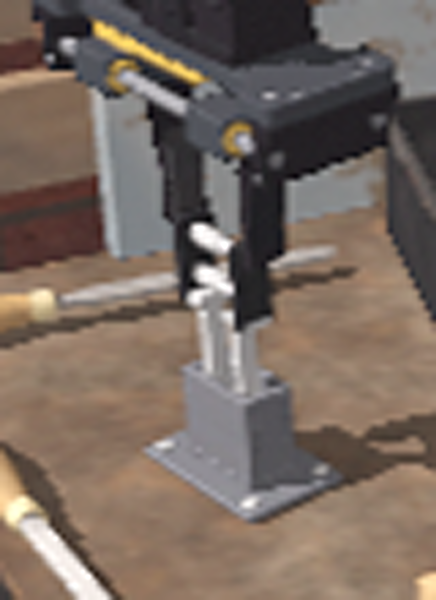

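Emit:
arm_command(offset=[[0,0,-15],[0,0,-20],[0,0,-25],[0,0,-25],[0,0,-15]], twist=[[0,0,0],[0,0,0],[0,0,0],[0,0,0],[0,0,0]], hand=[102,102,102,102,102])

```text
t: 4.98
tcp_pos: [496.7, 274.6, 200.3]
tcp_rot: [-179.9, -0.3, -164.3]
contact_force: [-0.1, -0.3, -1.5]
opening: 52.3
```

```bash
python3 plan.py 583.5 77.8 205 180
```

```text
t 4.98 pos [496.7 274.6 200.3] rot [-179.94   -0.25 -164.26] F [-0.1 -0.3 -1.5] M [ 0.1   0.02 -0.03] open 52.3 q7 [-38.  12.   5.  92.  -1.  77.  73.]
now offset [ -30.1 -212.9   -4.7]
after offset [ -86.8 -196.8   -4.7]
twist [-0.09 -0.25 15.74] world [  86.8 -196.8    4.7]
```

Emit:
arm_command(offset=[[-5,-35.5,-2],[-7.5,-35,-2],[-10,-34.5,-1],[-12,-33.5,0],[-14.5,-33,0]], twist=[[0,0,4],[0,0,4],[0,0,4],[0,0,3],[0,0,0.5]], hand=[102,102,102,102,102])

```text
t: 5.4
tcp_pos: [570.6, 116.6, 212.9]
tcp_rot: [179.6, 0.2, -179.5]
contact_force: [1.4, 0.2, -1.3]
opening: 52.6
```

```bash
python3 plan.py 583.5 77.8 205 180
```

```text
t 5.4 pos [570.6 116.6 212.9] rot [ 179.62    0.23 -179.47] F [ 1.4  0.2 -1.3] M [0.07 0.02 0.01] open 52.6 q7 [-27.  13.  13.  90.  -3.  78.  77.]
now offset [-12.5 -38.9   7.9]
after offset [-12.9 -38.8   7.9]
twist [0.38 0.23 0.53] world [ 12.9 -38.8  -7.9]
```

Emit:
arm_command(offset=[[-8,-20,2],[-3,-10,3],[0,-3,2],[0,0,0],[0,0,0]], twist=[[0.3,0,0.3],[0,0,0],[0,0,0],[0,0,0],[0,0,0]], hand=[102,102,102,102,102])

```text
t: 5.82
tcp_pos: [584.1, 73.3, 206.6]
tcp_rot: [-179.9, 0.3, 179.5]
contact_force: [0.7, 0.5, -1.3]
opening: 52.1
```

```bash
python3 plan.py 583.5 77.8 175 180
```

```text
t 5.82 pos [584.1  73.3 206.6] rot [-179.93    0.35  179.53] F [ 0.7  0.5 -1.3] M [ 0.03 -0.01  0.05] open 52.1 q7 [-24.  14.  15.  89.  -3.  77.  81.]
now offset [ 0.6  4.5 31.6]
after offset [ 0.6  4.5 31.6]
twist [-0.07  0.35 -0.47] world [ -0.6   4.5 -31.6]
```

Emit:
arm_command(offset=[[0.5,3.5,8],[0,1,10],[0,0,8],[0,0,4],[0,0,0]], twist=[[0,0.3,-0.4],[0,0,0],[0,0,0],[0,0,0],[0,0,0]], hand=[102,102,102,102,102])

```text
t: 6.23
tcp_pos: [581.5, 85.8, 172.7]
tcp_rot: [179.9, -0.1, -179.4]
contact_force: [0.1, -0.7, -1.6]
opening: 52.4
```

```bash
python3 plan.py 583.5 77.8 175 180;python3 snap.py scene b1.png 225 140 80 100; python3 snap.py top b1t.png 200 160 80 60
```

```text
t 6.23 pos [581.5  85.8 172.7] rot [ 1.7992e+02 -8.0000e-02 -1.7944e+02] F [ 0.1 -0.7 -1.6] M [ 0.07 -0.02  0.04] open 52.4 q7 [-25.  15.  14.  92.  -4.  74.  81.]
now offset [-1.9 -8.1 -2.3]
after offset [-2.  -8.  -2.3]
twist [ 0.08 -0.08  0.56] world [ 2.  -8.   2.3]
```

View pics/b1.png

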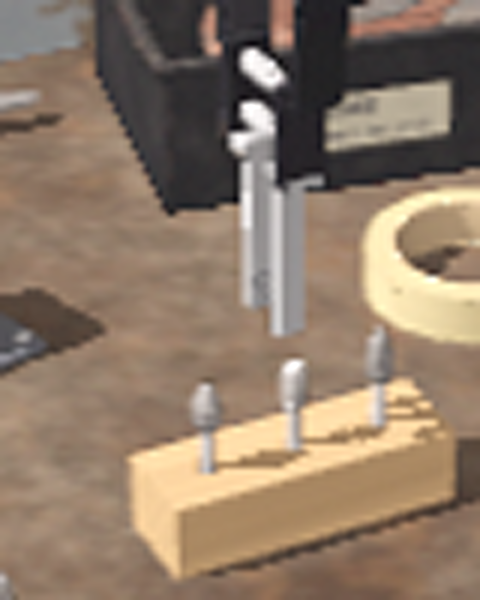

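View pics/b1t.png

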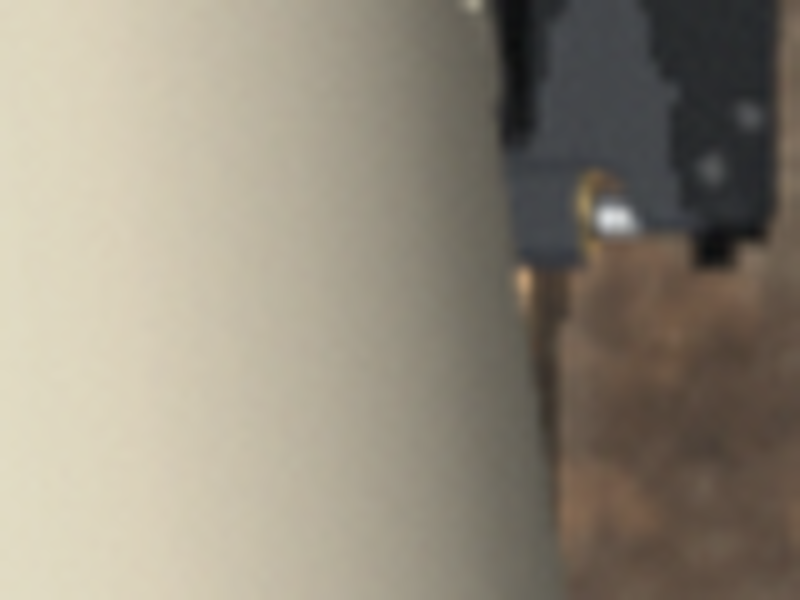

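Emit:
arm_command(offset=[[-1.5,-6,0],[0,0,0],[0,0,0],[0,0,0],[0,0,0]], twist=[[0,0,0.3],[0,0,0],[0,0,0],[0,0,0],[0,0,0]], hand=[102,102,102,102,102])

```text
t: 6.75
tcp_pos: [584.7, 78.2, 175.3]
tcp_rot: [179.9, 0.1, -179.9]
contact_force: [-0.3, 0.5, -0.8]
opening: 52.3
```

```bash
python3 plan.py 583.5 77.8 175 180;python3 -c "
from station import env;print(env.read_state()['dq'])"
```

```text
t 6.75 pos [584.7  78.2 175.3] rot [ 1.7990e+02  1.2000e-01 -1.7988e+02] F [-0.3  0.5 -0.8] M [ 0.08 -0.02  0.02] open 52.3 q7 [-24.  15.  14.  91.  -4.  74.  81.]
now offset [ 1.2 -0.4  0.3]
after offset [ 1.2 -0.4  0.3]
twist [0.1  0.12 0.12] world [-1.2 -0.4 -0.3]
[ 0.17946019 -0.17256434  0.16810179 -0.22642237  0.03792069  0.03747544
 -0.00164048]
```

```bash
cat > jaw.py <<'E'
import sys
from ov import *
from station import env
def run(out,roi,S,bur=None,off=80.):
    s=env.read_state();x,y,z=s["tcp_pos"];yaw=s["tcp_rot"][2]+180;sq=56-s["opening"];g=11-sq/2
    B=[box(x,y,yaw,(-6,6),Y,(z-off,z-off+68)) for Y in((g,g+6),(-g-6,-g))]
    if bur is not None: B.append(box(bur[0],bur[1],0,(-5,5),(-5,5),(bur[2]+44,bur[2]+64)))
    c=env.camera("scene")["color"];cv2.imwrite("pics/"+out,outline("scene",c,B,roi,S))
if __name__=="__main__":
    a=sys.argv; run(a[1],tuple(map(int,a[2:6])),8,tuple(map(float,a[6:9])) if len(a)>6 else None)
E
python3 jaw.py b2.png 240 160 70 74 583.5 77.8 10
```

```text
(no output)
```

View pics/b2.png

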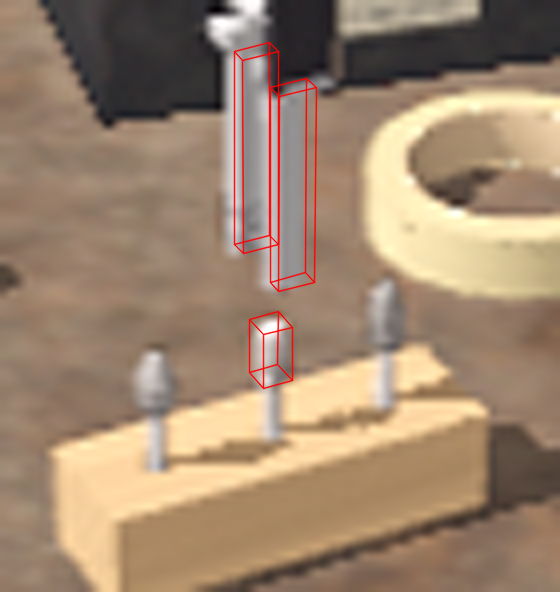

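Emit:
arm_command(offset=[[0.5,0,4],[0,0,5],[0,0,4],[0,0,0],[0,0,0]], twist=[[0,0,0],[0,0,0],[0,0,0],[0,0,0],[0,0,0]], hand=[100,100,100,100,100])

```text
t: 7.22
tcp_pos: [584.0, 78.3, 160.7]
tcp_rot: [179.9, 0.1, -179.9]
contact_force: [-0.0, 0.4, -1.1]
opening: 52.9
```

```bash
python3 plan.py 584.5 77.8 137 180;python3 jaw.py b3.png 240 160 70 74
```

```text
t 7.22 pos [584.   78.3 160.7] rot [ 1.7990e+02  1.1000e-01 -1.7987e+02] F [-0.   0.4 -1.1] M [0.03 0.04 0.06] open 52.9 q7 [-24.  15.  14.  93.  -4.  72.  81.]
now offset [-0.5 -0.5 23.7]
after offset [-0.5 -0.5 23.7]
twist [0.1  0.11 0.13] world [  0.5  -0.5 -23.7]
```

View pics/b3.png

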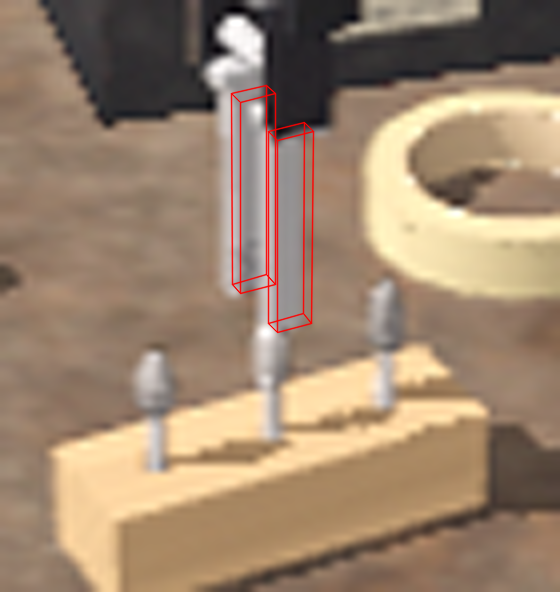

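```bash
python3 snap.py scene b4.png 260 180 32 24
python3 - <<'E'
from h import *
s=proj("scene",[[584,78.3,81],[584+6,78.3-9.5,81],[590,78.3-15.5,81],[578,78.3-15.5,81],[578,78.3+9.5,81],[590,78.3+9.5,81],[578,78.3+15.5,81]])
print(((s-[260,180]+.5)*25).round(0).tolist())
print(((proj("scene",[[583.5,77.8,74],[583.5,77.8,54],[583.5,77.8,35]])-[260,180]+.5)*25).round(0).tolist())
E
```

```text
[[348.0, 445.0], [445.0, 477.0], [473.0, 507.0], [364.0, 537.0], [251.0, 413.0], [359.0, 384.0], [224.0, 384.0]]
[[345.0, 508.0], [345.0, 675.0], [344.0, 832.0]]
```

View pics/b4.png

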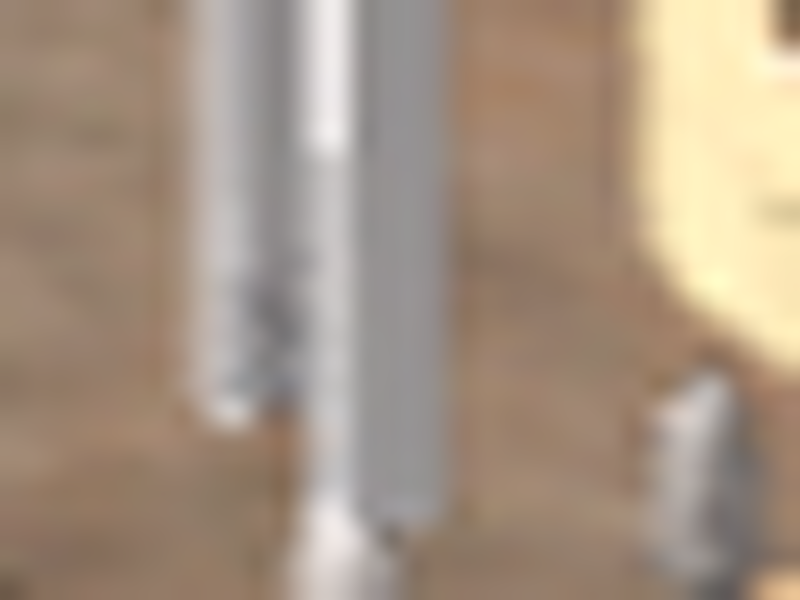

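Emit:
arm_command(offset=[[-1,-0.4,3],[0,0,5],[0,0,5],[0,0,3],[0,0,0]], twist=[[0,0,0],[0,0,0],[0,0,0],[0,0,0],[0,0,0]], hand=[98,98,98,98,98])

```text
t: 7.73
tcp_pos: [585.5, 78.0, 143.5]
tcp_rot: [179.9, 0.2, -179.9]
contact_force: [0.8, -0.3, -1.8]
opening: 53.5
```

```bash
python3 plan.py 585.3 77.8 137 180;python3 snap.py scene b5.png 250 170 48 36
```

```text
t 7.73 pos [585.5  78.  143.5] rot [ 1.7989e+02  1.6000e-01 -1.7987e+02] F [ 0.8 -0.3 -1.8] M [ 0.05  0.05 -0.  ] open 53.5 q7 [-24.  16.  14.  94.  -4.  70.  81.]
now offset [ 0.2 -0.2  6.5]
after offset [ 0.2 -0.2  6.5]
twist [0.12 0.16 0.13] world [-0.2 -0.2 -6.5]
```

View pics/b5.png

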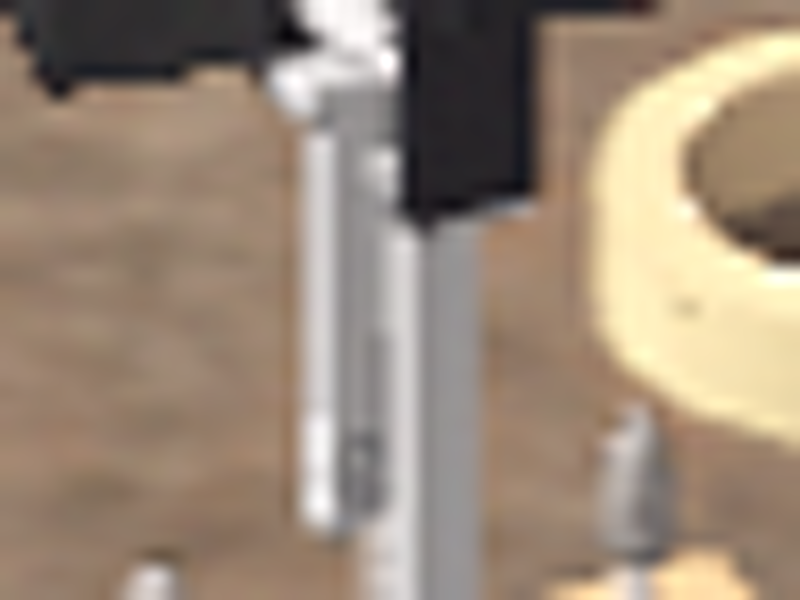

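Emit:
arm_command(offset=[[0,0,3],[0,0,2],[0,0,0.5],[0,0,0],[0,0,0]], twist=[[0,0,0],[0,0,0],[0,0,0],[0,0,0],[0,0,0]], hand=[98,98,98,104,108], squeeze=18)

```text
t: 8.2
tcp_pos: [585.7, 78.0, 137.9]
tcp_rot: [179.9, 0.2, -179.9]
contact_force: [0.4, 0.6, -0.8]
opening: 51.7
```

```bash
python3 plan.py 585.3 77.8 137 180;python3 snap.py scene b6.png 250 180 48 36
```

```text
t 8.2 pos [585.7  78.  137.9] rot [ 179.88    0.18 -179.87] F [ 0.4  0.6 -0.8] M [ 0.05 -0.02 -0.04] open 51.7 q7 [-24.  17.  14.  94.  -4.  70.  82.]
now offset [ 0.4 -0.2  0.9]
after offset [ 0.4 -0.2  0.9]
twist [0.12 0.18 0.13] world [-0.4 -0.2 -0.9]
```

View pics/b6.png

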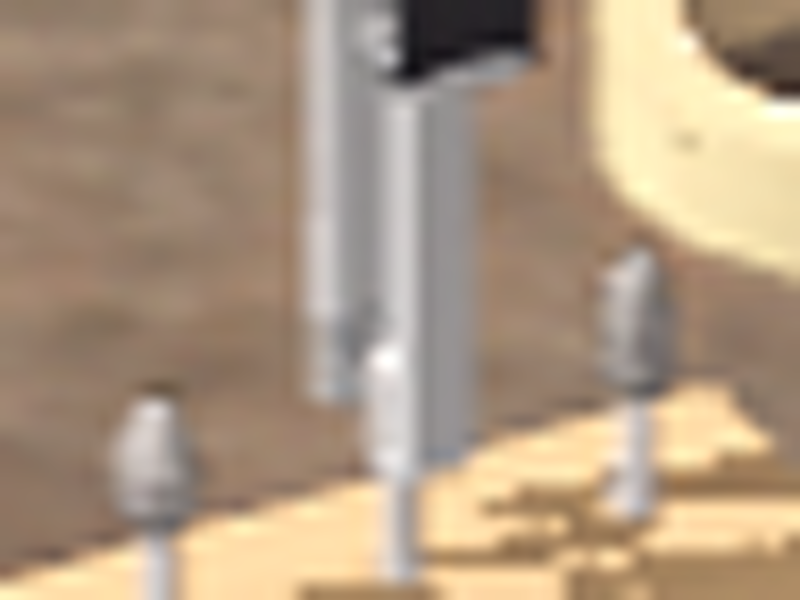

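Emit:
arm_command(offset=[[0,-0.5,0],[0,0,0],[0,0,0],[0,0,0],[0,0,0]], twist=[[0,0,0],[0,0,0],[0,0,0],[0,0,0],[0,0,0]], hand=[110,113,116,118,118])

```text
t: 8.67
tcp_pos: [585.9, 77.5, 138.4]
tcp_rot: [179.9, 0.2, -179.9]
contact_force: [0.3, 0.4, -1.9]
opening: 47.6
```

```bash
python3 plan.py 585.3 77.8 137 180;python3 snap.py scene b7.png 250 180 48 36
```

```text
t 8.67 pos [585.9  77.5 138.4] rot [ 179.87    0.23 -179.87] F [ 0.3  0.4 -1.9] M [-0.01  0.02  0.03] open 47.6 q7 [-24.  16.  14.  94.  -4.  70.  82.]
now offset [0.6 0.3 1.4]
after offset [0.6 0.3 1.4]
twist [0.13 0.23 0.13] world [-0.6  0.3 -1.4]
```

View pics/b7.png

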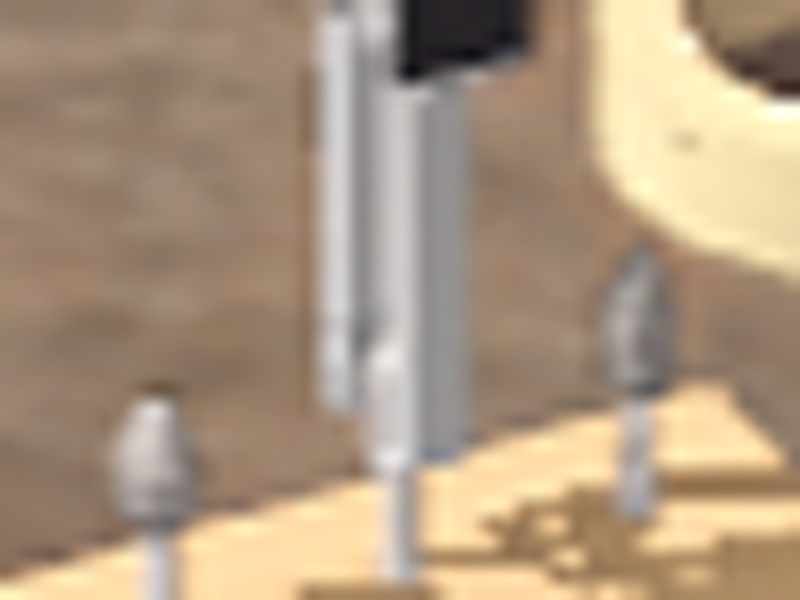

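Emit:
arm_command(offset=[[0.3,-1.5,0.5],[0,0,0],[0,0,0],[0,0,0],[0,0,0]], twist=[[0,0,0],[0,0,0],[0,0,0],[0,0,0],[0,0,0]], hand=[118,118,118,118,118])

```text
t: 9.13
tcp_pos: [585.6, 75.7, 137.9]
tcp_rot: [179.9, 0.2, -179.9]
contact_force: [-0.5, -0.1, -2.3]
opening: 47.1
```

```bash
python3 plan.py 585.3 76 137 180;python3 snap.py scene b8.png 250 180 48 36
```

```text
t 9.13 pos [585.6  75.7 137.9] rot [ 179.87    0.23 -179.87] F [-0.5 -0.1 -2.3] M [ 0.04  0.01 -0.  ] open 47.1 q7 [-24.  16.  14.  94.  -4.  70.  82.]
now offset [0.3 0.3 0.9]
after offset [0.3 0.3 0.9]
twist [0.13 0.23 0.13] world [-0.3  0.3 -0.9]
```

View pics/b8.png

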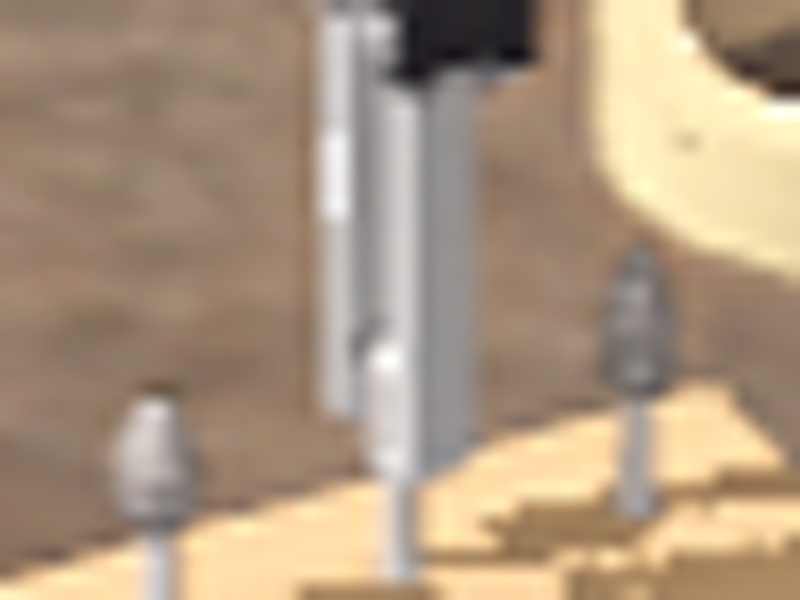

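Emit:
arm_command(offset=[[0,0,0],[0,0,0],[0,0,0],[0,0,0],[0,0,0]], twist=[[0,0,0],[0,0,0],[0,0,0],[0,0,0],[0,0,0]], hand=[120,122,124,126,128], squeeze=16)

```text
t: 9.6
tcp_pos: [585.6, 75.9, 137.9]
tcp_rot: [179.9, 0.2, -179.9]
contact_force: [-0.1, -0.0, -0.9]
opening: 43.6
```

```bash
python3 plan.py 585.3 76 137 180;python3 snap.py scene b9.png 250 180 48 36
```

```text
t 9.6 pos [585.6  75.9 137.9] rot [ 179.86    0.23 -179.86] F [-0.1 -0.  -0.9] M [ 0.08 -0.03 -0.04] open 43.6 q7 [-24.  16.  14.  94.  -4.  70.  82.]
now offset [0.3 0.1 0.9]
after offset [0.3 0.1 0.9]
twist [0.14 0.23 0.14] world [-0.3  0.1 -0.9]
```

View pics/b9.png

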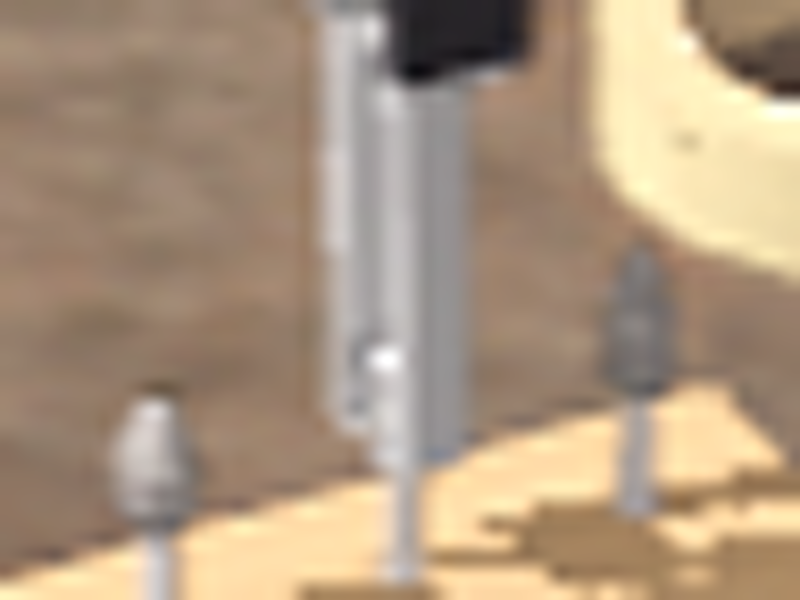

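Emit:
arm_command(offset=[[0,0,0],[0,0,0],[0,0,0],[0,0,0],[0,0,0]], twist=[[0,0,0],[0,0,0],[0,0,0],[0,0,0],[0,0,0]], hand=[130,134,138,142,145], squeeze=19)

```text
t: 10.07
tcp_pos: [585.6, 76.4, 137.9]
tcp_rot: [179.8, 0.2, -179.8]
contact_force: [-0.2, -0.6, -1.2]
opening: 43.3
```

Emit:
arm_command(offset=[[0,0,0],[0,0,0],[0,0,-2],[0,0,-3],[0,0,-4]], twist=[[0,0,0],[0,0,0],[0,0,0],[0,0,0],[0,0,0]], hand=[145,145,145,145,145])

```text
t: 10.48
tcp_pos: [584.9, 76.3, 146.5]
tcp_rot: [179.9, 0.1, -179.8]
contact_force: [-0.2, 1.5, -1.2]
opening: 43.5
```

```bash
python3 plan.py 585.3 76 137 180;python3 snap.py scene b10.png 250 170 48 36
```

```text
t 10.48 pos [584.9  76.3 146.5] rot [ 1.7986e+02  1.3000e-01 -1.7984e+02] F [-0.2  1.5 -1.2] M [ 0.2  -0.03  0.02] open 43.5 q7 [-24.  16.  14.  94.  -4.  71.  82.]
now offset [-0.4 -0.3  9.5]
after offset [-0.4 -0.3  9.5]
twist [0.14 0.13 0.16] world [ 0.4 -0.3 -9.5]
```

View pics/b10.png

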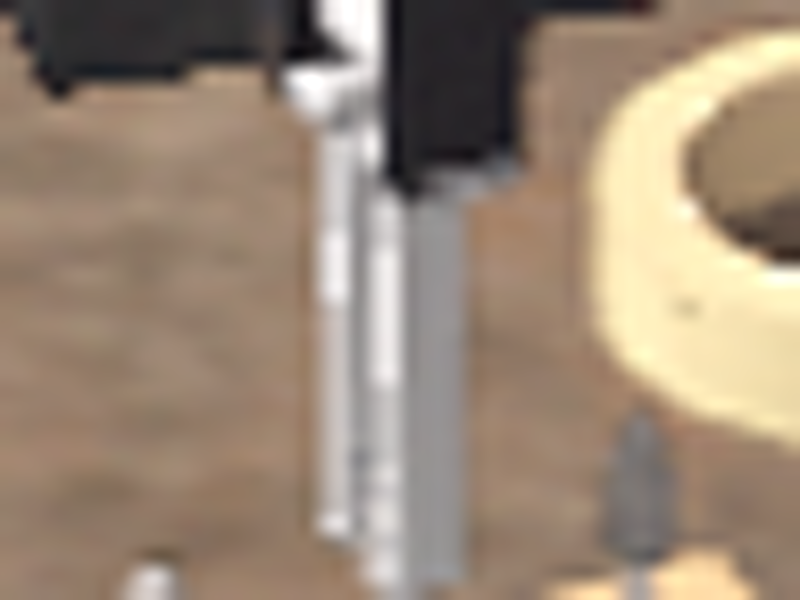

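Emit:
arm_command(offset=[[0,0,-8],[0,0,-12],[0,0,-12],[0,0,-10],[0,0,-4]], twist=[[0,0,0],[0,0,0],[0,0,0],[0,0,0],[0,0,0]], hand=[145,145,145,145,145])

```text
t: 10.95
tcp_pos: [585.3, 75.7, 198.8]
tcp_rot: [179.9, 0.2, -179.9]
contact_force: [0.0, 0.0, -1.2]
opening: 43.2
```

```bash
python3 plan.py 475 -157.6 210 180;python3 snap.py scene b11.png 235 140 80 80
```

```text
t 10.95 pos [585.3  75.7 198.8] rot [ 179.86    0.23 -179.87] F [ 0.   0.  -1.2] M [ 0.02 -0.01  0.01] open 43.2 q7 [-24.  14.  15.  90.  -4.  76.  81.]
now offset [ 110.8 -233.1  -11.2]
after offset [ 110.3 -233.3  -11.2]
twist [0.14 0.23 0.13] world [-110.3 -233.3   11.2]
```

View pics/b11.png

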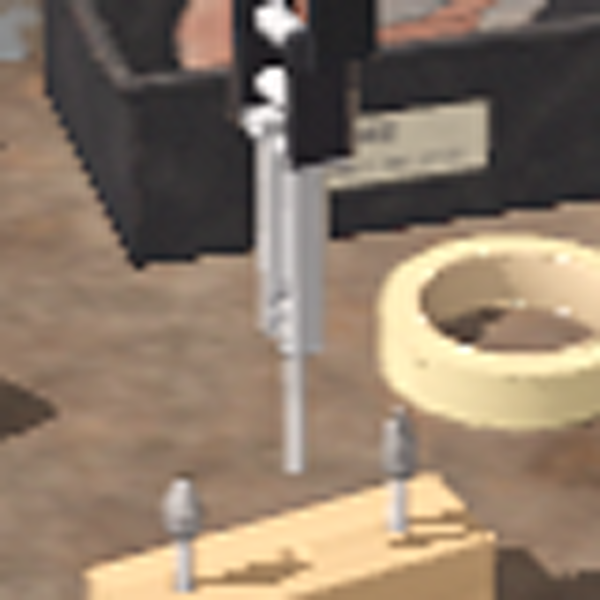

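Emit:
arm_command(offset=[[10,-22,-2],[15,-33,-2],[15,-33,-2],[15,-33,-2],[15,-33,-2]], twist=[[0,0,0],[0,0,0],[0,0,0],[0,0,0],[0,0,0]], hand=[145,145,145,145,145])

```text
t: 11.42
tcp_pos: [516.0, -74.0, 207.7]
tcp_rot: [179.7, 0.3, -179.0]
contact_force: [0.8, -1.0, -1.9]
opening: 43.1
```

```bash
python3 plan.py 475.4 -159 205 180
```

```text
t 11.42 pos [516.  -74.  207.7] rot [ 179.69    0.31 -178.98] F [ 0.8 -1.  -1.9] M [-0.03 -0.07  0.03] open 43.1 q7 [-15.   5.  20.  99.  -2.  76.  96.]
now offset [ 42.1 -84.3   2.7]
after offset [ 40.6 -85.    2.7]
twist [0.31 0.3  1.02] world [-40.6 -85.   -2.7]
```

Emit:
arm_command(offset=[[14,-30,0],[10,-20,0],[6,-10,0],[0,0,0],[0,0,0]], twist=[[0.2,0.2,0.5],[0,0,0],[0,0,0],[0,0,0],[0,0,0]], hand=[145,145,145,145,145])

```text
t: 11.83
tcp_pos: [481.4, -145.1, 208.4]
tcp_rot: [179.9, 0.2, 179.8]
contact_force: [0.1, 0.8, -1.9]
opening: 43.0
```

```bash
python3 plan.py 475.4 -159 190 180
```

```text
t 11.83 pos [ 481.4 -145.1  208.4] rot [179.93   0.18 179.81] F [ 0.1  0.8 -1.9] M [ 0.1  -0.03 -0.04] open 43.0 q7 [-11.   2.  24. 102.  -1.  76. 102.]
now offset [  6.  -13.9  18.4]
after offset [  6.  -13.9  18.4]
twist [ 0.07  0.18 -0.19] world [ -6.  -13.9 -18.4]
```

Emit:
arm_command(offset=[[5,-11,5],[0.5,-1,6],[0,0,4],[0,0,0],[0,0,0]], twist=[[0,0.1,-0.2],[0,0,0],[0,0,0],[0,0,0],[0,0,0]], hand=[145,145,145,145,145])

```text
t: 12.25
tcp_pos: [479.2, -149.8, 191.8]
tcp_rot: [179.8, 0.1, -179.5]
contact_force: [0.6, -0.5, -0.8]
opening: 43.1
```

Emit:
arm_command(offset=[[0,0,0],[0,0,0],[0,0,0],[0,0,0],[0,0,0]], twist=[[0,0,0],[0,0,0],[0,0,0],[0,0,0],[0,0,0]], hand=[145,145,145,145,145])

```text
t: 12.67
tcp_pos: [480.4, -147.1, 192.0]
tcp_rot: [179.8, 0.1, -179.3]
contact_force: [-0.3, -0.3, -1.4]
opening: 43.6
```

```bash
python3 plan.py 475.4 -159 190 180;python3 snap.py scene c1.png 237 220 80 80;python3 snap.py top c1t.png 310 200 64 48
```

```text
t 12.67 pos [ 480.4 -147.1  192. ] rot [ 1.7983e+02  7.0000e-02 -1.7925e+02] F [-0.3 -0.3 -1.4] M [ 0.02  0.06 -0.02] open 43.6 q7 [-11.   3.  24. 103.  -1.  74. 104.]
now offset [  5.2 -11.8   2. ]
after offset [  5.  -11.9   2. ]
twist [0.17 0.07 0.75] world [ -5.  -11.9  -2. ]
```

View pics/c1.png

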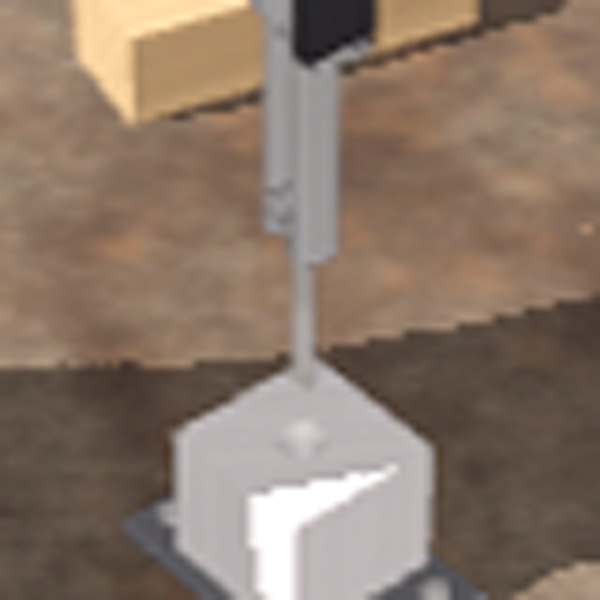

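View pics/c1t.png

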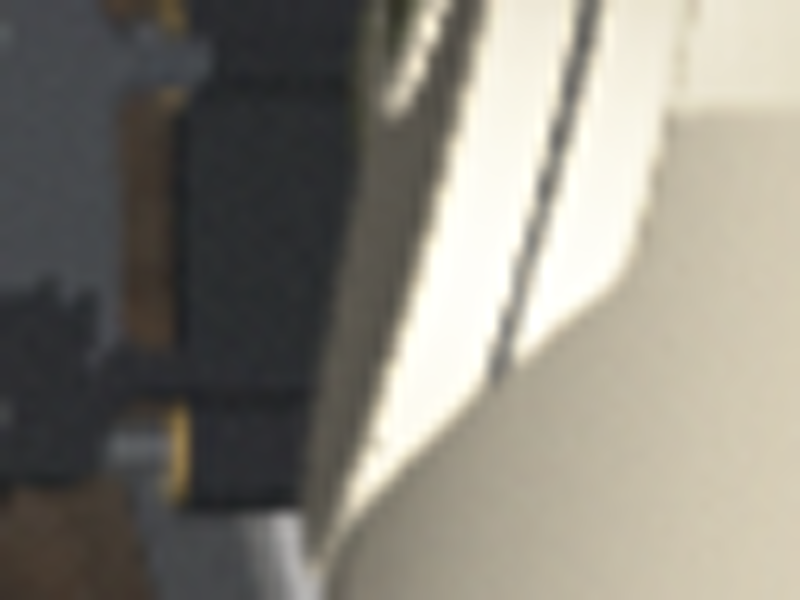

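```bash
python3 - <<'E'
from h import *
print("mouth",ray("scene",(276.9,277.9),50))
print("burr tip on z=64",ray("scene",(277.2,270.6),64),ray("scene",(277.2,270.6),63))
E
python3 snap.py scene c2.png 257 255 40 30
```

```text
mouth [ 473.68674987 -157.64169609   50.        ]
burr tip on z=64 [ 477.27926061 -151.75884376   64.        ] [ 477.80269967 -150.74785736   63.        ]
```

View pics/c2.png

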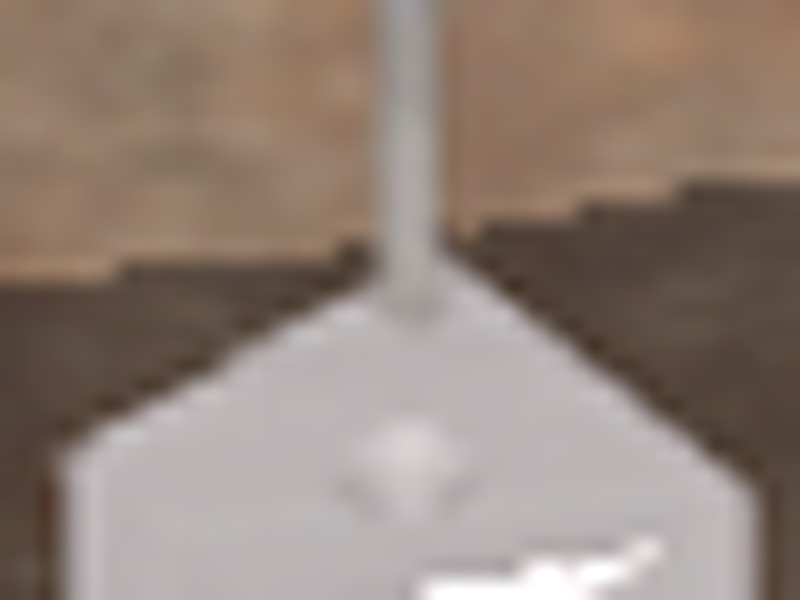

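Emit:
arm_command(offset=[[4.5,-9,0],[0,0,0],[0,0,0],[0,0,0],[0,0,0]], twist=[[0.1,0,0.6],[0,0,0],[0,0,0],[0,0,0],[0,0,0]], hand=[145,145,145,145,145])

```text
t: 13.23
tcp_pos: [475.2, -158.2, 192.1]
tcp_rot: [179.9, 0.1, 180.0]
contact_force: [0.4, 0.2, -2.0]
opening: 42.9
```

```bash
python3 plan.py 475.6 -157.5 180 180;python3 snap.py scene c3.png 257 250 40 30
```

```text
t 13.23 pos [ 475.2 -158.2  192.1] rot [1.7995e+02 8.0000e-02 1.7998e+02] F [ 0.4  0.2 -2. ] M [ 0.02 -0.06  0.04] open 42.9 q7 [-10.   3.  24. 103.  -1.  74. 104.]
now offset [-0.4  0.7 12.1]
after offset [-0.4  0.7 12.1]
twist [ 0.05  0.08 -0.02] world [  0.4   0.7 -12.1]
```

View pics/c3.png

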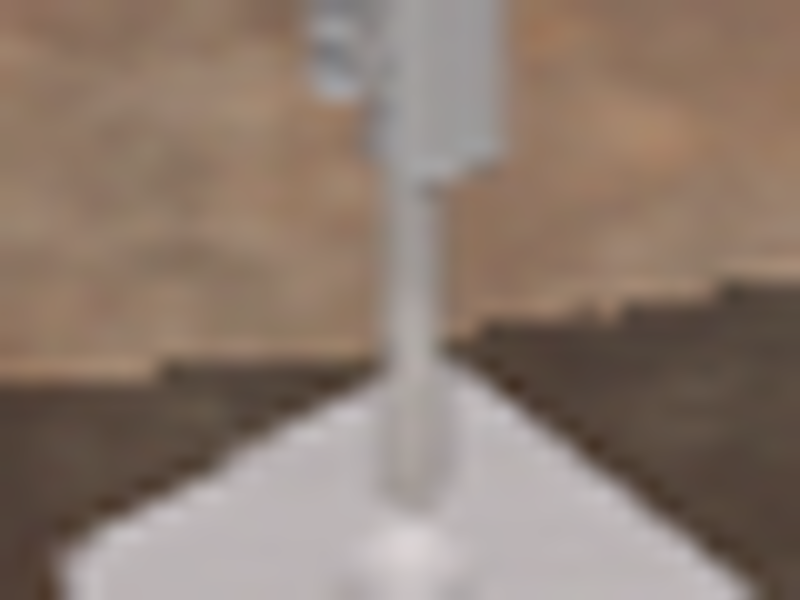

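Run:
```python
from h import *
f=lambda P:((proj("scene",P)-[257,250]+.5)*20).round(0).tolist()
print("mouth",f([[473.6,-157.6,50]]))
for z in(64,62,60): print(z,f([[473,-158.2,z]]))
print("jaw tip front -x corner, outer",f([[467,-158.2-11,112],[479,-158.2-11,112],[467,-158.2-5,112],[467,-158.2+5,112],[467,-158.2+11,112]]))
print("head bottom z=108",f([[473,-158.2,108]]))
# derivs
b=np.array(f([[473,-158,60]])[0])
for d in np.eye(3)*10: print((np.array(f([np.array([473,-158,60])+d])[0])-b)/10)
```

```text
mouth [[407.0, 568.0]]
64 [[405.0, 472.0]]
62 [[405.0, 486.0]]
60 [[405.0, 501.0]]
jaw tip front -x corner, outer [[405.0, 191.0], [512.0, 156.0], [378.0, 156.0], [332.0, 99.0], [306.0, 65.0]]
head bottom z=108 [[408.0, 141.0]]
[ 8.6 -2.9]
[-4.3 -5.8]
[ 0.1 -7.4]
```

Emit:
arm_command(offset=[[0,0.4,2],[0,0,3],[0,0,3],[0,0,0],[0,0,0]], twist=[[0,0,0],[0,0,0],[0,0,0],[0,0,0],[0,0,0]], hand=[145,145,145,145,145])

```text
t: 13.7
tcp_pos: [475.2, -157.2, 182.9]
tcp_rot: [179.9, 0.1, -180.0]
contact_force: [-0.3, -0.0, -2.0]
opening: 43.3
```

```bash
python3 plan.py 475.6 -157.6 180 180;python3 snap.py scene c4.png 257 255 40 30
```

```text
t 13.7 pos [ 475.2 -157.2  182.9] rot [ 1.7994e+02  6.0000e-02 -1.7998e+02] F [-0.3 -0.  -2. ] M [ 0.01 -0.01 -0.  ] open 43.3 q7 [-10.   3.  24. 104.  -1.  73. 104.]
now offset [-0.4 -0.4  2.9]
after offset [-0.4 -0.4  2.9]
twist [0.06 0.06 0.02] world [ 0.4 -0.4 -2.9]
```

View pics/c4.png

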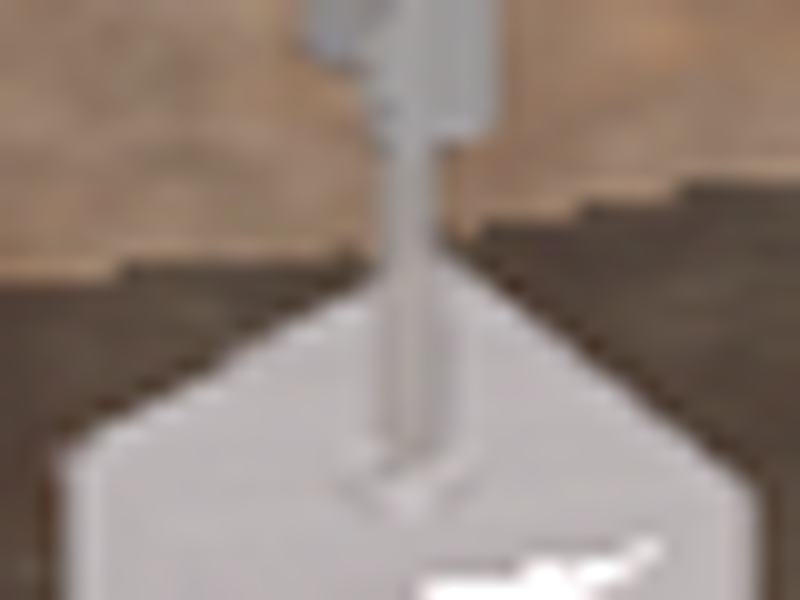

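Emit:
arm_command(offset=[[0,0,1.5],[0,0,1.5],[0,0,1.5],[0,0,1],[0,0,0]], twist=[[0,0,0],[0,0,0],[0,0,0],[0,0,0],[0,0,0]], hand=[145,145,145,145,145])

```text
t: 14.17
tcp_pos: [475.9, -157.2, 177.6]
tcp_rot: [179.9, 0.1, -180.0]
contact_force: [0.2, 0.9, 1.7]
opening: 43.0
```

Emit:
arm_command(offset=[[0,0,1.5],[0,0,1.5],[0,0,1],[0,0,1],[0,0,0]], twist=[[0,0,0],[0,0,0],[0,0,0],[0,0,0],[0,0,0]], hand=[145,145,145,145,145])

```text
t: 14.58
tcp_pos: [477.7, -156.4, 174.6]
tcp_rot: [179.9, 0.4, -179.9]
contact_force: [-1.2, 1.4, -0.9]
opening: 43.3
```

```bash
python3 plan.py 475.2 -157.2 180 180;python3 snap.py scene c5.png 257 255 40 30
```

```text
t 14.58 pos [ 477.7 -156.4  174.6] rot [ 179.87    0.4  -179.93] F [-1.2  1.4 -0.9] M [ 0.34  0.14 -0.01] open 43.3 q7 [-10.   3.  24. 105.  -2.  72. 105.]
now offset [ 2.5 -0.8 -5.4]
after offset [ 2.5 -0.8 -5.4]
twist [0.13 0.4  0.07] world [-2.5 -0.8  5.4]
```

View pics/c5.png

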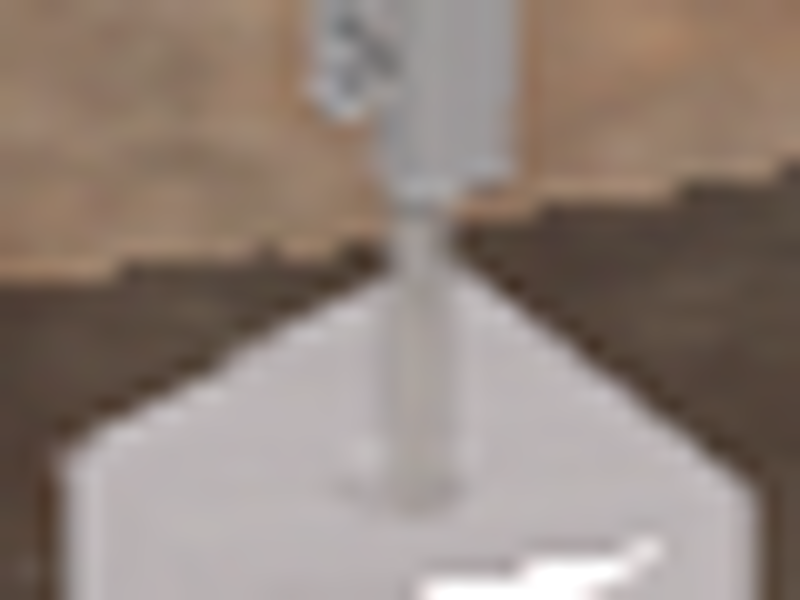

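Emit:
arm_command(offset=[[1.2,-0.5,-0.5],[0.5,0,0],[0,0,0],[0,0,0],[0,0,0]], twist=[[0.1,0.4,0],[0,0,0],[0,0,0],[0,0,0],[0,0,0]], hand=[145,145,145,145,145])

```text
t: 15.05
tcp_pos: [475.8, -156.4, 174.6]
tcp_rot: [180.0, -0.1, -179.9]
contact_force: [-0.9, 1.0, -1.9]
opening: 42.9
```

```bash
python3 plan.py 475.2 -157.2 170 180;python3 snap.py scene c6.png 257 255 40 30
```

```text
t 15.05 pos [ 475.8 -156.4  174.6] rot [ 1.7995e+02 -7.0000e-02 -1.7990e+02] F [-0.9  1.  -1.9] M [ 0.45 -0.08 -0.02] open 42.9 q7 [-10.   3.  24. 105.  -1.  72. 105.]
now offset [ 0.6 -0.8  4.6]
after offset [ 0.6 -0.8  4.6]
twist [ 0.05 -0.07  0.1 ] world [-0.6 -0.8 -4.6]
```

View pics/c6.png

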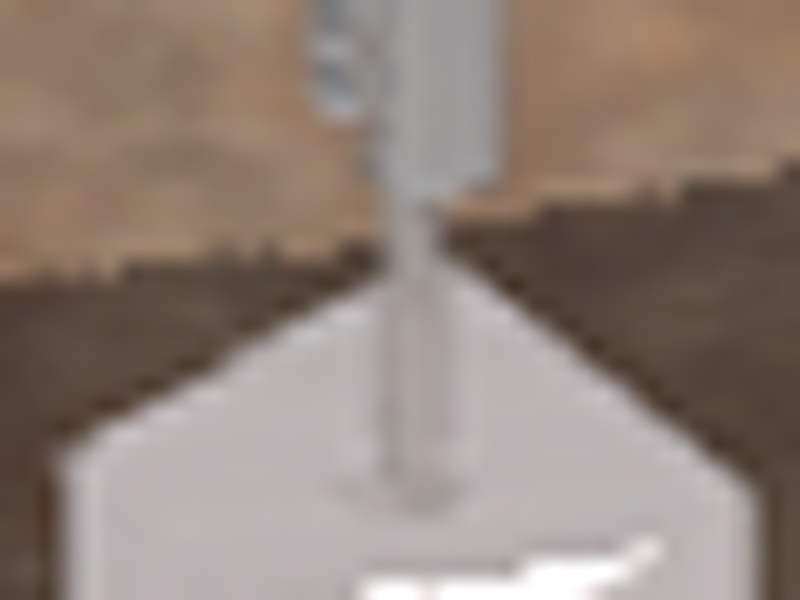

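Emit:
arm_command(offset=[[0,0.4,1.5],[0,0,1.5],[0,0,1.5],[0,0,1],[0,0,0]], twist=[[0,0,0],[0,0,0],[0,0,0],[0,0,0],[0,0,0]], hand=[145,145,145,145,145])

```text
t: 15.52
tcp_pos: [475.8, -156.2, 168.5]
tcp_rot: [180.0, -0.1, -179.9]
contact_force: [-0.5, 1.1, -0.6]
opening: 43.0
```

```bash
python3 plan.py 475.2 -157.2 170 180
```

```text
t 15.52 pos [ 475.8 -156.2  168.5] rot [ 1.7997e+02 -6.0000e-02 -1.7991e+02] F [-0.5  1.1 -0.6] M [ 0.45 -0.14  0.01] open 43.0 q7 [-10.   4.  24. 105.  -2.  72. 105.]
now offset [ 0.6 -1.  -1.5]
after offset [ 0.6 -1.  -1.5]
twist [ 0.03 -0.06  0.09] world [-0.6 -1.   1.5]
```

Emit:
arm_command(offset=[[0,0.5,1.2],[0,0,1.2],[0,0,1.2],[0,0,1],[0,0,0]], twist=[[0,0,0],[0,0,0],[0,0,0],[0,0,0],[0,0,0]], hand=[145,145,145,145,145])

```text
t: 15.93
tcp_pos: [475.9, -155.9, 163.6]
tcp_rot: [180.0, -0.0, -179.9]
contact_force: [0.4, 1.1, -1.6]
opening: 43.2
```

```bash
python3 plan.py 475.2 -157.2 170 180
```

```text
t 15.93 pos [ 475.9 -155.9  163.6] rot [ 1.7999e+02 -4.0000e-02 -1.7993e+02] F [ 0.4  1.1 -1.6] M [ 0.39 -0.03 -0.04] open 43.2 q7 [-10.   4.  24. 105.  -2.  71. 105.]
now offset [ 0.7 -1.3 -6.4]
after offset [ 0.7 -1.3 -6.4]
twist [ 0.01 -0.04  0.07] world [-0.7 -1.3  6.4]
```

Emit:
arm_command(offset=[[0,0.4,1.2],[0,0,1.2],[0,0,1.2],[0,0,1],[0,0,0]], twist=[[0,0,0],[0,0,0],[0,0,0],[0,0,0],[0,0,0]], hand=[145,145,145,145,145])

```text
t: 16.35
tcp_pos: [476.2, -155.6, 159.1]
tcp_rot: [180.0, 0.0, -179.9]
contact_force: [-0.3, 0.8, -0.4]
opening: 42.9
```

```bash
python3 plan.py 475.2 -157.2 170 180;python3 snap.py scene c7.png 250 245 48 36
```

```text
t 16.35 pos [ 476.2 -155.6  159.1] rot [ 180.      0.   -179.93] F [-0.3  0.8 -0.4] M [ 0.3  -0.   -0.03] open 42.9 q7 [-10.   4.  24. 106.  -2.  70. 105.]
now offset [  1.   -1.6 -10.9]
after offset [  1.   -1.6 -10.9]
twist [0.   0.   0.07] world [-1.  -1.6 10.9]
```

View pics/c7.png

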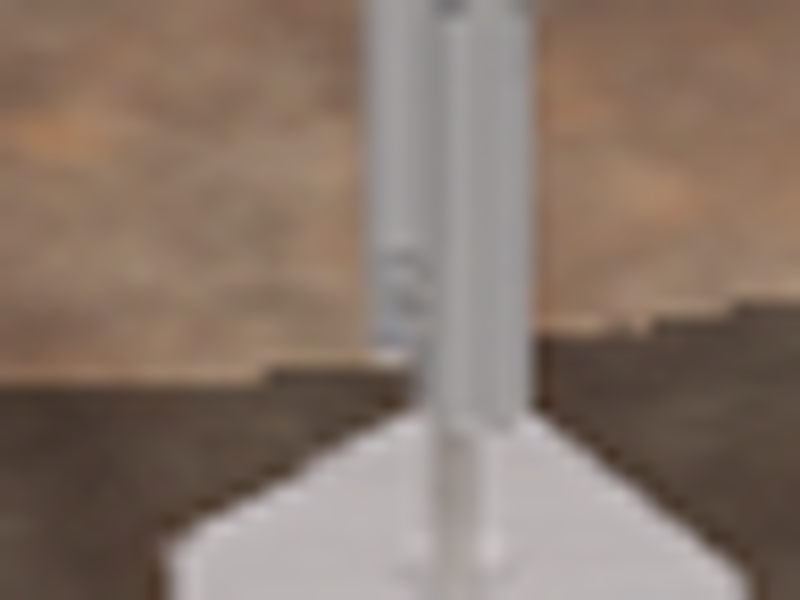

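Emit:
arm_command(offset=[[0,0.3,1],[0,0,1],[0,0,1],[0,0,1],[0,0,0]], twist=[[0,0,0],[0,0,0],[0,0,0],[0,0,0],[0,0,0]], hand=[145,145,145,145,145])

```text
t: 16.82
tcp_pos: [476.2, -155.5, 154.9]
tcp_rot: [-180.0, 0.0, -179.9]
contact_force: [-0.2, 0.4, -0.7]
opening: 43.2
```

```bash
python3 plan.py 475.2 -157.2 170 180;python3 snap.py scene c8.png 250 245 48 36
```

```text
t 16.82 pos [ 476.2 -155.5  154.9] rot [-1.7999e+02  2.0000e-02 -1.7994e+02] F [-0.2  0.4 -0.7] M [0.28 0.03 0.06] open 43.2 q7 [-10.   4.  24. 106.  -2.  70. 105.]
now offset [  1.   -1.7 -15.1]
after offset [  1.   -1.7 -15.1]
twist [-0.01  0.02  0.06] world [-1.  -1.7 15.1]
```

View pics/c8.png

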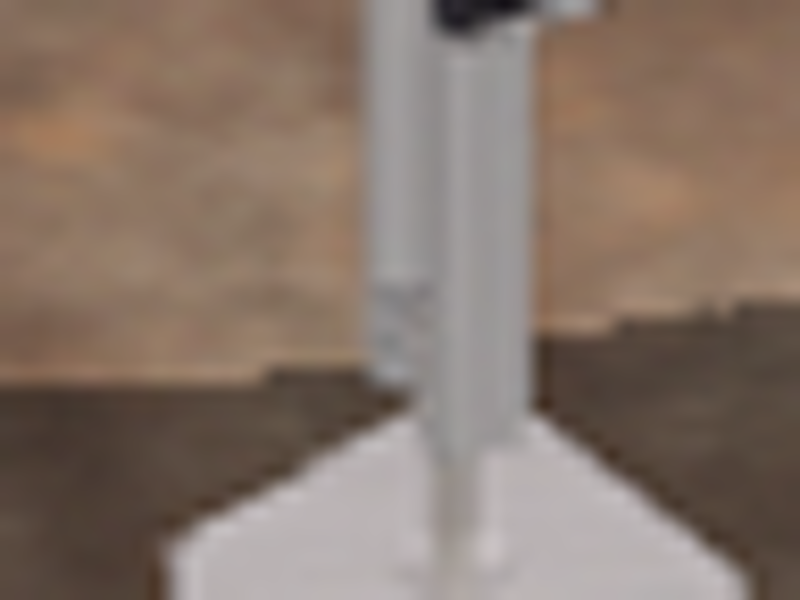

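Emit:
arm_command(offset=[[0,0.2,1],[0,0,1],[0,0,1],[0,0,1],[0,0,1]], twist=[[0,0,0],[0,0,0],[0,0,0],[0,0,0],[0,0,0]], hand=[145,145,145,145,145])

```text
t: 17.28
tcp_pos: [477.4, -155.6, 150.9]
tcp_rot: [-180.0, 0.2, -179.9]
contact_force: [-0.3, 1.7, 12.0]
opening: 43.0
```

```bash
python3 plan.py 475.2 -157.2 170 180
```

```text
t 17.28 pos [ 477.4 -155.6  150.9] rot [-1.7997e+02  1.7000e-01 -1.7994e+02] F [-0.3  1.7 12. ] M [0.43 0.21 0.01] open 43.0 q7 [-10.   4.  24. 106.  -2.  69. 105.]
now offset [  2.2  -1.6 -19.1]
after offset [  2.2  -1.6 -19.1]
twist [-0.03  0.17  0.06] world [-2.2 -1.6 19.1]
```

Emit:
arm_command(offset=[[0.8,0,-0.4],[0,0,0],[0,0,0],[0,0,0],[0,0,0]], twist=[[0,0.1,0],[0,0,0],[0,0,0],[0,0,0],[0,0,0]], hand=[145,145,145,145,145])

```text
t: 17.7
tcp_pos: [476.6, -155.5, 151.3]
tcp_rot: [-180.0, 0.1, -179.9]
contact_force: [-0.5, 0.1, 1.6]
opening: 42.8
```

```bash
python3 plan.py 475.2 -157.2 170 180;python3 snap.py scene c9.png 250 245 48 36
```

```text
t 17.7 pos [ 476.6 -155.5  151.3] rot [-1.7997e+02  7.0000e-02 -1.7994e+02] F [-0.5  0.1  1.6] M [0.32 0.07 0.  ] open 42.8 q7 [-10.   4.  24. 106.  -2.  69. 105.]
now offset [  1.4  -1.7 -18.7]
after offset [  1.4  -1.7 -18.7]
twist [-0.03  0.07  0.06] world [-1.4 -1.7 18.7]
```

View pics/c9.png

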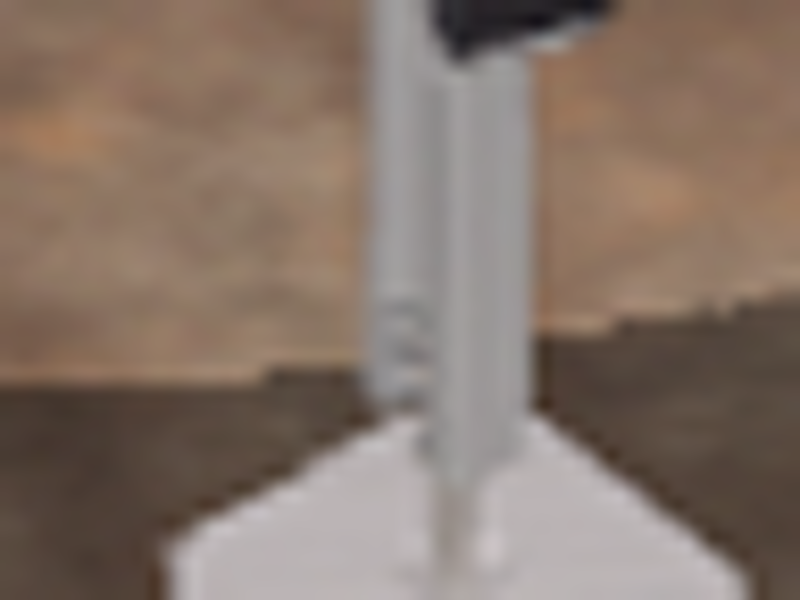

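Emit:
arm_command(offset=[[0,0,0.3],[0,0,0.4],[0,0,0.4],[0,0,0.4],[0,0,0.3]], twist=[[0,0,0],[0,0,0],[0,0,0],[0,0,0],[0,0,0]], hand=[145,145,145,145,145])

```text
t: 18.17
tcp_pos: [478.0, -155.6, 151.1]
tcp_rot: [-180.0, 0.3, -179.9]
contact_force: [-0.8, 0.8, 4.7]
opening: 43.2
```

```bash
python3 plan.py 475.2 -157.2 170 180
```

```text
t 18.17 pos [ 478.  -155.6  151.1] rot [-179.97    0.27 -179.93] F [-0.8  0.8  4.7] M [0.37 0.3  0.01] open 43.2 q7 [-10.   4.  24. 106.  -2.  69. 105.]
now offset [  2.8  -1.6 -18.9]
after offset [  2.8  -1.6 -18.9]
twist [-0.03  0.27  0.07] world [-2.8 -1.6 18.9]
```

Emit:
arm_command(offset=[[1,0,-0.2],[0.3,0,0],[0,0,0],[0,0,0],[0,0,0]], twist=[[0,0.25,0],[0,0,0],[0,0,0],[0,0,0],[0,0,0]], hand=[145,145,145,145,140])

```text
t: 18.58
tcp_pos: [476.5, -155.6, 151.2]
tcp_rot: [-180.0, -0.0, -179.9]
contact_force: [-0.3, 0.9, 2.5]
opening: 43.0
```

```bash
python3 plan.py 476.4 -155.6 170 180
```

```text
t 18.58 pos [ 476.5 -155.6  151.2] rot [-1.7998e+02 -1.0000e-02 -1.7993e+02] F [-0.3  0.9  2.5] M [ 0.37  0.11 -0.02] open 43.0 q7 [-10.   5.  24. 106.  -2.  70. 105.]
now offset [  0.1  -0.  -18.8]
after offset [  0.1  -0.  -18.8]
twist [-0.02 -0.01  0.07] world [-0.1 -0.  18.8]
```

Still seated at about 151 mm with a light load. Releasing slowly.

Emit:
arm_command(offset=[[0,0,0],[0,0,0],[0,0,0],[0,0,0],[0,0,0]], twist=[[0,0,0],[0,0,0],[0,0,0],[0,0,0],[0,0,0]], hand=[130,122,114,108,104], squeeze=18)

```text
t: 19.0
tcp_pos: [475.5, -156.0, 149.9]
tcp_rot: [-179.9, -0.1, -179.9]
contact_force: [-0.4, -1.0, -1.8]
opening: 50.6
```

Emit:
arm_command(offset=[[0,0,0],[0,0,0],[0,0,0],[0,0,0],[0,0,0]], twist=[[0,0,0],[0,0,0],[0,0,0],[0,0,0],[0,0,0]], hand=[100,98,98,98,98], squeeze=14)

```text
t: 19.42
tcp_pos: [475.0, -156.1, 149.2]
tcp_rot: [-179.9, -0.2, -180.0]
contact_force: [0.2, 0.2, -1.4]
opening: 53.7
```

```bash
python3 plan.py 476.4 -155.6 170 180;python3 snap.py scene d1.png 250 235 56 42
```

```text
t 19.42 pos [ 475.  -156.1  149.2] rot [-179.92   -0.22 -179.96] F [ 0.2  0.2 -1.4] M [0.03 0.04 0.02] open 53.7 q7 [-10.   5.  24. 107.  -2.  69. 105.]
now offset [ -1.4   0.5 -20.8]
after offset [ -1.4   0.5 -20.8]
twist [-0.08 -0.22  0.04] world [ 1.4  0.5 20.8]
```

View pics/d1.png

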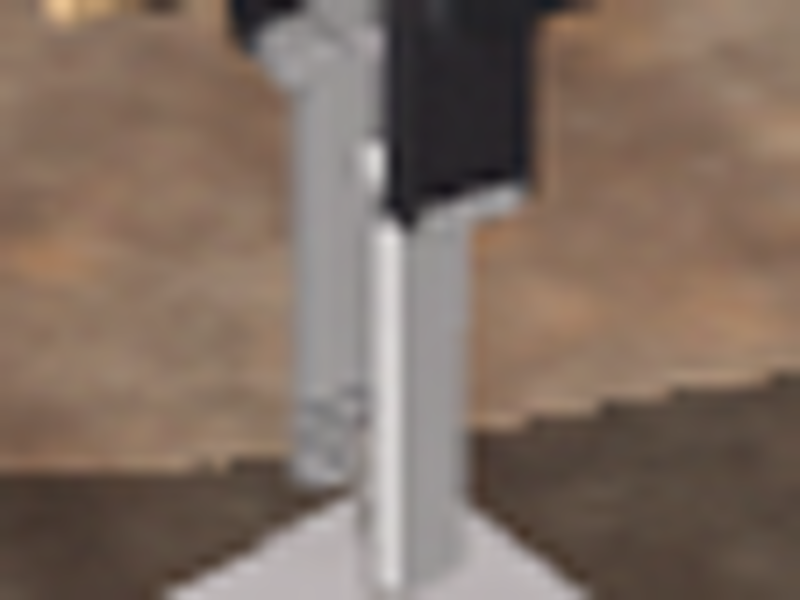

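Emit:
arm_command(offset=[[-0.5,0.3,-4],[0,0,-6],[0,0,-8],[0,0,-10],[0,0,-10]], twist=[[0,0,0],[0,0,0],[0,0,0],[0,0,0],[0,0,0]], hand=[100,100,100,100,100], squeeze=12)

```text
t: 19.88
tcp_pos: [474.7, -155.6, 189.2]
tcp_rot: [-179.9, -0.4, -180.0]
contact_force: [0.2, 0.9, -1.2]
opening: 53.1
```

```bash
python3 plan.py 476.4 -155.6 200 180;python3 snap.py scene d2.png 240 200 80 100
```

```text
t 19.88 pos [ 474.7 -155.6  189.2] rot [-179.93   -0.38 -179.96] F [ 0.2  0.9 -1.2] M [ 0.09 -0.05 -0.01] open 53.1 q7 [-10.   3.  24. 103.  -1.  74. 104.]
now offset [ -1.7  -0.  -10.8]
after offset [ -1.7  -0.  -10.8]
twist [-0.07 -0.38  0.04] world [ 1.7 -0.  10.8]
```

View pics/d2.png

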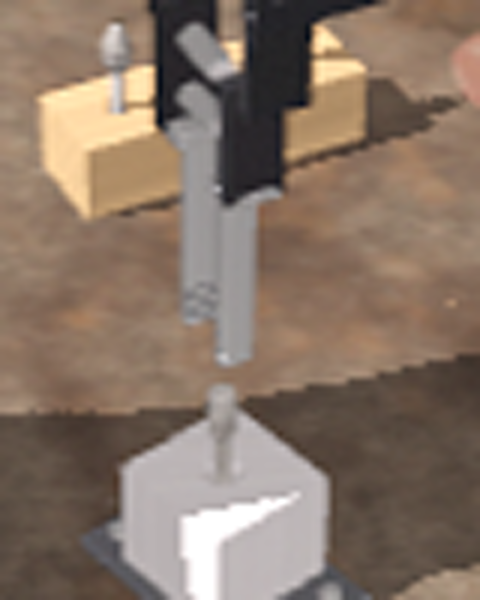

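Emit:
arm_command(offset=[[-1,0,-12],[-1,5,-8],[-2,20,-2],[-2,35,0],[-2,35,0]], twist=[[0,-0.3,0],[0,0,0],[0,0,0],[0,0,0],[0,0,0]], hand=[102,102,102,102,102])

```text
t: 20.35
tcp_pos: [485.1, -65.6, 220.2]
tcp_rot: [-179.8, 0.5, 179.3]
contact_force: [1.7, 0.5, -1.5]
opening: 52.2
```

Emit:
arm_command(offset=[[-2,35,0],[-2,35,0],[-2,35,0],[-2,30,0],[-2,20,0]], twist=[[0,0,0],[0,0,0],[0,0,0],[0,0,0],[0,0,0]], hand=[102,102,102,102,102])

```text
t: 20.77
tcp_pos: [496.7, 101.4, 224.7]
tcp_rot: [-179.9, 0.8, 179.4]
contact_force: [0.7, -0.4, -2.6]
opening: 52.4
```

```bash
python3 plan.py 498.5 276.7 200 195.8;python3 snap.py scene d3.png 250 235 64 48
```

```text
t 20.77 pos [496.7 101.4 224.7] rot [-179.94    0.77  179.35] F [ 0.7 -0.4 -2.6] M [ 0.04 -0.   -0.01] open 52.4 q7 [-26.   2.   9.  99.  -0.  78.  73.]
now offset [  0.2 175.3  24.7]
after offset [-49.5 168.2  24.7]
twist [ -0.17   0.76 -16.45] world [  1.8 175.3 -24.7]
```

View pics/d3.png

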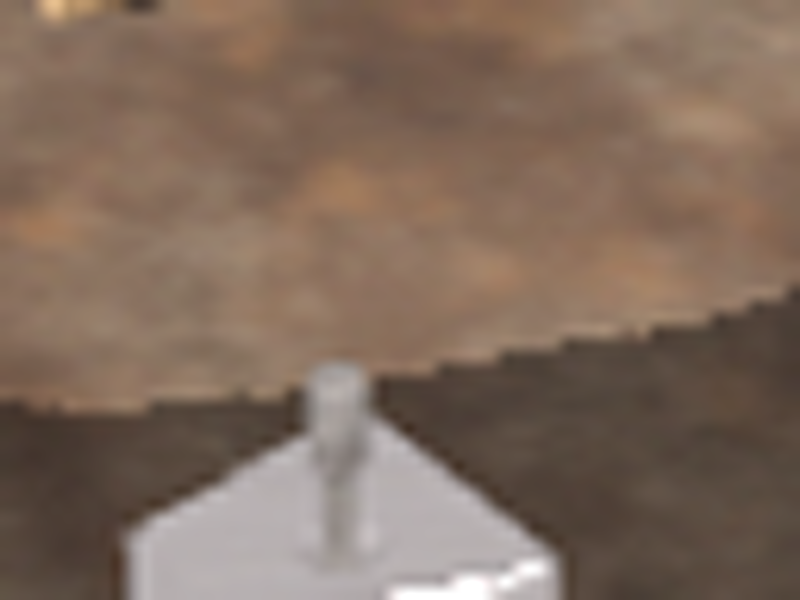

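Emit:
arm_command(offset=[[0,30,2],[-2,32,4],[-5,30,4],[-6,24,4],[-4,15,3]], twist=[[0,0.5,-4],[0,0.2,-4],[0,0,-4],[0,0,-3.5],[0,0,-0.5]], hand=[102,102,102,102,102])

```text
t: 21.23
tcp_pos: [499.1, 243.7, 211.4]
tcp_rot: [-180.0, 0.3, -163.8]
contact_force: [-0.9, -0.1, -1.6]
opening: 52.3
```

```bash
python3 plan.py 498.5 276.7 180 195.8
python3 - <<'E'
from h import *
f=lambda P:((proj("scene",P)-[250,235]+.5)*12.5).round(0).tolist()
for d in(24,26,28,30,32): print(d,f([[473.8,-157,114-d],[473.8,-157,94-d]]))
E
```

```text
t 21.23 pos [499.1 243.7 211.4] rot [-179.97    0.28 -163.83] F [-0.9 -0.1 -1.6] M [ 0.05  0.   -0.  ] open 52.3 q7 [-33.   9.   3.  93.  -0.  77.  76.]
now offset [-8.6 31.8 31.4]
after offset [-8.4 31.9 31.4]
twist [-0.03  0.28  0.37] world [ -0.6  33.  -31.4]
24 [[343.0, 356.0], [342.0, 449.0]]
26 [[343.0, 365.0], [342.0, 458.0]]
28 [[343.0, 375.0], [342.0, 467.0]]
30 [[343.0, 384.0], [342.0, 476.0]]
32 [[343.0, 393.0], [342.0, 486.0]]
```

Emit:
arm_command(offset=[[-5,18,8],[-2,7,8],[0,0,5],[0,0,0],[0,0,0]], twist=[[0,0.2,0.3],[0,0,0],[0,0,0],[0,0,0],[0,0,0]], hand=[102,102,102,102,102])

```text
t: 21.65
tcp_pos: [498.1, 272.5, 189.6]
tcp_rot: [-179.9, 0.0, -164.2]
contact_force: [0.2, 0.2, -0.9]
opening: 52.5
```

Emit:
arm_command(offset=[[0,0,0],[0,0,0],[0,0,0],[0,0,0],[0,0,0]], twist=[[0,0,0],[0,0,0],[0,0,0],[0,0,0],[0,0,0]], hand=[102,102,102,102,102])

```text
t: 22.07
tcp_pos: [500.1, 267.6, 191.6]
tcp_rot: [-179.9, 0.2, -164.7]
contact_force: [0.5, 0.3, -2.0]
opening: 52.3
```

```bash
python3 plan.py 498.5 276.7 150 195.8
```

```text
t 22.07 pos [500.1 267.6 191.6] rot [-179.88    0.18 -164.65] F [ 0.5  0.3 -2. ] M [0.04 0.03 0.  ] open 52.3 q7 [-35.  12.   2.  93.  -0.  75.  73.]
now offset [-0.9  9.2 41.6]
after offset [-1.   9.2 41.6]
twist [-0.12  0.17 -0.45] world [ -1.6   9.1 -41.6]
```

Emit:
arm_command(offset=[[-0.8,8,8],[0,0,10],[0,0,10],[0,0,5],[0,0,0]], twist=[[-0.1,0.1,-0.4],[0,0,0],[0,0,0],[0,0,0],[0,0,0]], hand=[102,102,102,102,102])

```text
t: 22.48
tcp_pos: [498.4, 276.3, 154.9]
tcp_rot: [-180.0, 0.1, -164.2]
contact_force: [-0.3, 0.7, -1.1]
opening: 52.2
```

Emit:
arm_command(offset=[[0,0,0],[0,0,0],[0,0,0],[0,0,0],[0,0,0]], twist=[[0,0,0],[0,0,0],[0,0,0],[0,0,0],[0,0,0]], hand=[102,102,102,102,102])

```text
t: 22.9
tcp_pos: [498.2, 276.1, 154.3]
tcp_rot: [-180.0, -0.0, -164.2]
contact_force: [0.6, -0.1, -1.6]
opening: 52.4
```

```bash
python3 plan.py 498.5 276.7 145 195.8; python3 jaw.py e1.png 185 140 60 70
```

```text
t 22.9 pos [498.2 276.1 154.3] rot [-179.97   -0.   -164.2 ] F [ 0.6 -0.1 -1.6] M [-0.   -0.02 -0.01] open 52.4 q7 [-35.  13.   2.  95.  -0.  71.  72.]
now offset [-0.4  0.5  9.3]
after offset [-0.4  0.5  9.3]
twist [-0.03 -0.   -0.  ] world [ 0.3  0.6 -9.3]
```

View pics/e1.png

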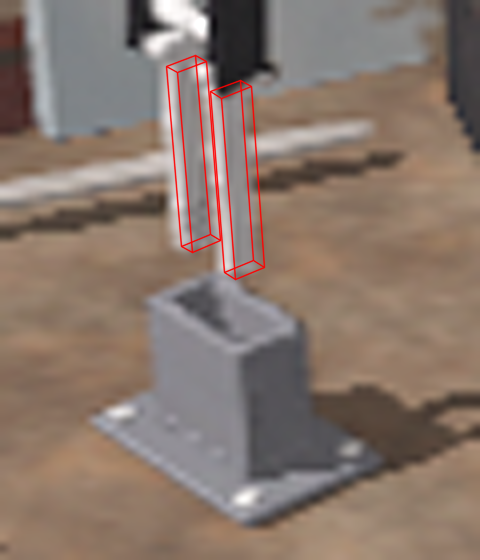

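Emit:
arm_command(offset=[[-0.5,0.1,4],[0,0,6],[0,0,6],[0,0,3],[0,0,0]], twist=[[0,0,0],[0,0,0],[0,0,0],[0,0,0],[0,0,0]], hand=[102,102,102,102,102])

```text
t: 23.37
tcp_pos: [499.0, 276.5, 133.8]
tcp_rot: [-180.0, 0.1, -164.2]
contact_force: [-0.3, -0.1, -1.5]
opening: 52.4
```

```bash
python3 plan.py 498.8 276.5 85 195.8; python3 jaw.py e2.png 185 140 60 70
```

```text
t 23.37 pos [499.  276.5 133.8] rot [-1.7999e+02  6.0000e-02 -1.6422e+02] F [-0.3 -0.1 -1.5] M [ 0.03 -0.01 -0.01] open 52.4 q7 [-35.  14.   2.  97.  -0.  69.  73.]
now offset [ 0.2  0.1 48.8]
after offset [ 0.2  0.1 48.8]
twist [-0.01  0.06 -0.02] world [ -0.2   0.  -48.8]
```

View pics/e2.png

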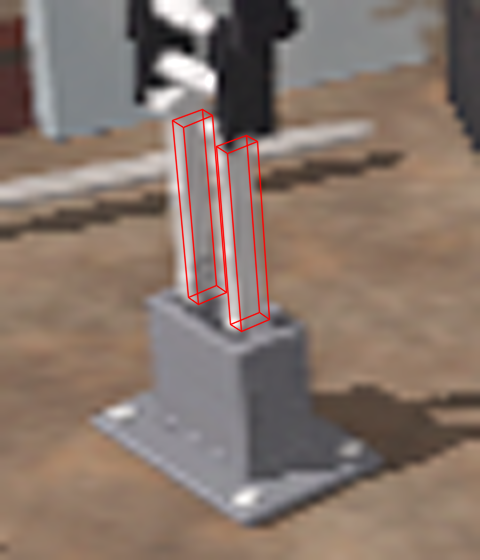

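Emit:
arm_command(offset=[[0,0,2],[0,0,2],[0,0,2],[0,0,1],[0,0,0]], twist=[[0,0,0],[0,0,0],[0,0,0],[0,0,0],[0,0,0]], hand=[102,102,102,102,102])

```text
t: 23.83
tcp_pos: [499.2, 276.6, 126.5]
tcp_rot: [-180.0, 0.1, -164.2]
contact_force: [-0.5, -0.5, -1.4]
opening: 52.2
```

```bash
python3 plan.py 498.8 276.5 85 195.8; python3 snap.py scene e3.png 195 160 40 30
```

```text
t 23.83 pos [499.2 276.6 126.5] rot [-1.8000e+02  8.0000e-02 -1.6421e+02] F [-0.5 -0.5 -1.4] M [ 0.04 -0.02  0.04] open 52.2 q7 [-35.  15.   2.  97.  -0.  68.  73.]
now offset [ 0.4  0.  41.5]
after offset [ 0.4  0.  41.5]
twist [-0.    0.08 -0.01] world [ -0.4  -0.1 -41.5]
```

View pics/e3.png

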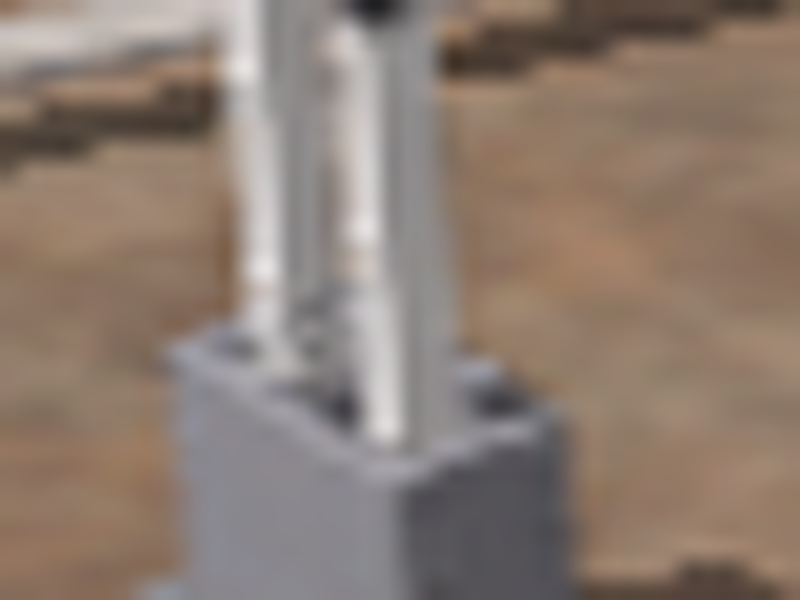

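Emit:
arm_command(offset=[[-1,0,4],[0,0,5],[0,0,5],[0,0,4],[0,0,0]], twist=[[0,0,0],[0,0,0],[0,0,0],[0,0,0],[0,0,0]], hand=[102,102,102,102,102])

```text
t: 24.3
tcp_pos: [500.5, 276.9, 106.9]
tcp_rot: [180.0, 0.1, -164.2]
contact_force: [-0.3, -0.7, -0.8]
opening: 52.3
```

```bash
python3 plan.py 499.5 276.5 85 195.8
```

```text
t 24.3 pos [500.5 276.9 106.9] rot [ 1.7999e+02  1.1000e-01 -1.6422e+02] F [-0.3 -0.7 -0.8] M [ 0.08  0.06 -0.01] open 52.3 q7 [-35.  16.   2.  98.  -0.  66.  73.]
now offset [ 1.1 -0.2 21.9]
after offset [ 1.1 -0.2 21.9]
twist [ 0.01  0.11 -0.02] world [ -1.   -0.4 -21.9]
```

Emit:
arm_command(offset=[[0.5,0,3],[0,0,4],[0,0,4],[0,0,2],[0,0,0]], twist=[[0,0,0],[0,0,0],[0,0,0],[0,0,0],[0,0,0]], hand=[102,102,102,102,102])

```text
t: 24.72
tcp_pos: [499.7, 276.7, 92.0]
tcp_rot: [-180.0, 0.1, -164.2]
contact_force: [-0.1, -0.2, -0.8]
opening: 52.2
```

```bash
python3 plan.py 499.5 276.5 85 195.8
```

```text
t 24.72 pos [499.7 276.7  92. ] rot [-1.7999e+02  7.0000e-02 -1.6422e+02] F [-0.1 -0.2 -0.8] M [ 0.04  0.04 -0.02] open 52.2 q7 [-35.  16.   1.  99.  -0.  64.  73.]
now offset [ 0.2 -0.1  7. ]
after offset [ 0.2 -0.1  7. ]
twist [-0.01  0.07 -0.02] world [-0.2 -0.2 -7. ]
```

Emit:
arm_command(offset=[[0,0,1.5],[0,0,1.5],[0,0,1],[0,0,1],[0,0,0]], twist=[[0,0,0],[0,0,0],[0,0,0],[0,0,0],[0,0,0]], hand=[102,102,102,102,102])

```text
t: 25.13
tcp_pos: [499.9, 276.8, 86.8]
tcp_rot: [180.0, 0.1, -164.2]
contact_force: [-0.4, 0.2, -0.8]
opening: 52.4
```

```bash
python3 plan.py 499.5 276.5 85 195.8
```

```text
t 25.13 pos [499.9 276.8  86.8] rot [ 1.8000e+02  1.0000e-01 -1.6422e+02] F [-0.4  0.2 -0.8] M [ 0.07  0.07 -0.02] open 52.4 q7 [-35.  17.   1. 100.  -0.  64.  73.]
now offset [ 0.5 -0.2  1.8]
after offset [ 0.5 -0.2  1.8]
twist [ 0.    0.1  -0.02] world [-0.4 -0.3 -1.8]
```

Emit:
arm_command(offset=[[0,0,0.8],[0,0,0.8],[0,0,0.6],[0,0,0.6],[0,0,0]], twist=[[0,0,0],[0,0,0],[0,0,0],[0,0,0],[0,0,0]], hand=[102,102,102,102,102])

```text
t: 25.55
tcp_pos: [501.2, 277.1, 85.4]
tcp_rot: [180.0, 0.3, -164.2]
contact_force: [-0.6, 0.9, -1.6]
opening: 52.4
```

```bash
python3 plan.py 499.5 276.5 85 195.8
```

```text
t 25.55 pos [501.2 277.1  85.4] rot [ 179.97    0.27 -164.23] F [-0.6  0.9 -1.6] M [0.06 0.08 0.  ] open 52.4 q7 [-35.  17.   1. 100.  -0.  63.  73.]
now offset [ 1.8 -0.2  0.4]
after offset [ 1.8 -0.2  0.4]
twist [ 0.03  0.27 -0.03] world [-1.7 -0.6 -0.4]
```

Emit:
arm_command(offset=[[1,0,0.2],[0,0,0],[0,0,0],[0,0,0],[0,0,0]], twist=[[0,0.2,0],[0,0,0],[0,0,0],[0,0,0],[0,0,0]], hand=[102,102,100,98,96])

```text
t: 25.97
tcp_pos: [500.7, 276.5, 85.3]
tcp_rot: [180.0, 0.1, -164.3]
contact_force: [0.6, -1.9, 1.2]
opening: 53.8
```

Emit:
arm_command(offset=[[0,0,0],[0,0,0],[0,0,0],[0,0,0],[0,0,0]], twist=[[0,0,0],[0,0,0],[0,0,0],[0,0,0],[0,0,0]], hand=[93,89,84,76,65])

```text
t: 26.38
tcp_pos: [500.4, 276.2, 85.0]
tcp_rot: [-180.0, 0.0, -164.3]
contact_force: [-0.4, -0.2, 0.5]
opening: 62.1
```

```bash
python3 plan.py 499.5 276.5 85 195.8; python3 snap.py scene e4.png 170 110 80 110
```

```text
t 26.38 pos [500.4 276.2  85. ] rot [-1.7999e+02  4.0000e-02 -1.6427e+02] F [-0.4 -0.2  0.5] M [-0.05 -0.02  0.  ] open 62.1 q7 [-35.  17.   2. 100.  -0.  63.  73.]
now offset [ 0.8  0.5 -0. ]
after offset [ 0.8  0.5 -0. ]
twist [-0.01  0.04 -0.07] world [-0.9  0.3  0. ]
```

View pics/e4.png

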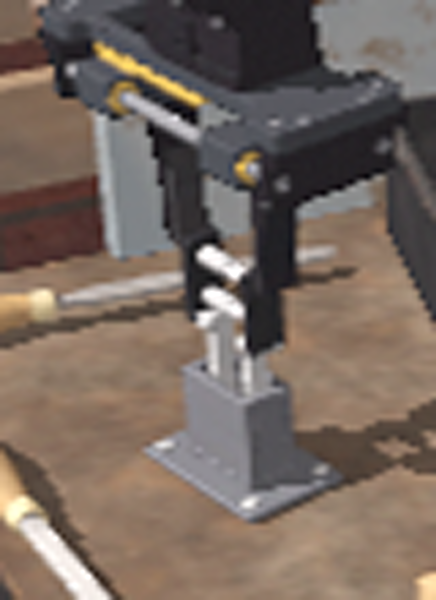

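Tongs are down; open fully, then lift away.

Emit:
arm_command(offset=[[0,0,0],[0,0,0],[0,0,0],[0,0,0],[0,0,0]], twist=[[0,0,0],[0,0,0],[0,0,0],[0,0,0],[0,0,0]], hand=[45,30,15,10,10])

```text
t: 26.85
tcp_pos: [499.8, 276.9, 84.7]
tcp_rot: [180.0, 0.0, -164.2]
contact_force: [-0.5, 0.5, -0.0]
opening: 81.9
```

Emit:
arm_command(offset=[[0,0.5,-5],[0,0,-10],[0,0,-12],[0,0,-15],[0,0,-15]], twist=[[0,0,0],[0,0,0],[0,0,0],[0,0,0],[0,0,0]], hand=[10,10,10,10,10])

```text
t: 27.27
tcp_pos: [498.1, 276.5, 143.9]
tcp_rot: [-180.0, -0.3, -164.2]
contact_force: [0.6, 0.1, -0.8]
opening: 83.9
```

Emit:
arm_command(offset=[[0,0,-20],[0,0,-20],[0,0,-15],[0,0,0],[0,0,0]], twist=[[0,0,0],[0,0,0],[0,0,0],[0,0,0],[0,0,0]], hand=[10,10,10,10,10])

```text
t: 27.68
tcp_pos: [500.2, 277.7, 211.9]
tcp_rot: [179.9, 0.3, -164.2]
contact_force: [-0.9, -0.8, -0.8]
opening: 83.4
```

```bash
python3 plan.py 499.5 276.5 85 195.8
python3 - <<'E'
from station import env
import cv2
c=env.camera("scene")["color"]
cv2.imwrite("pics/f1.png",cv2.resize(c[140:330,180:340],None,fx=3.1,fy=3.1,interpolation=cv2.INTER_CUBIC))
E
```

```text
t 27.68 pos [500.2 277.7 211.9] rot [ 179.86    0.33 -164.23] F [-0.9 -0.8 -0.8] M [0.03 0.02 0.01] open 83.4 q7 [-35.  11.   2.  91.  -0.  78.  72.]
now offset [  1.   -0.9 126.9]
after offset [  1.   -0.9 126.9]
twist [ 0.14  0.33 -0.03] world [  -0.7   -1.2 -126.9]
```

View pics/f1.png

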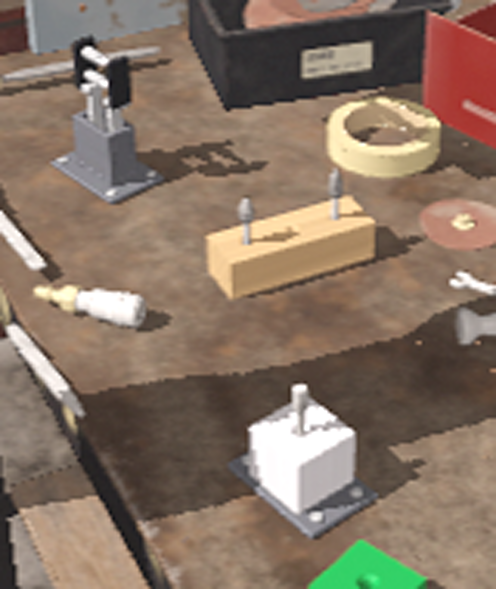

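Emit:
arm_command(offset=[[0,0,0],[0,0,0],[0,0,0],[0,0,0],[0,0,0]], twist=[[0,0,0],[0,0,0],[0,0,0],[0,0,0],[0,0,0]], hand=[10,10,10,10,10])

```text
t: 28.15
tcp_pos: [499.0, 276.9, 209.1]
tcp_rot: [179.9, 0.1, -164.2]
contact_force: [0.3, 0.2, -0.1]
opening: 83.7
```

```bash
python3 -c "
from station import env
env.job_done();print(env.read_state()['t'])"
```

```text
the job is handed in; nothing more can be done
the job is handed in; nothing more can be done
```

The straight-headed burr is in the bore of the white aluminium stand, pressed down to what felt like the stop, and the tongs are back upright in their rest. I handed the job in at about 28 s.

- **Stop:** the burr slid down against only about 1–2 N. Then the force rose to 12 N within about a millimetre. That is about 13.5 N on the burr once the weight of the tongs is allowed for, under the 15 N limit but close to it. A second, gentler push moved it no deeper. The depth comes out at about 27 mm, both from the arm position and from the picture of the burr head. I take this to be the stop rather than a jam, because the depth is within the 24–38 mm range and the rise was abrupt, but nothing else confirms it.
- **Last picture:** the burr stands upright in the stand, both oval burrs are still in the block, and the tongs are in their rest. The gripper was open and clear of everything, with the force reading near zero.
- **What disagreed:**
  - The first estimate of the burr's y position was about 1.5 mm off. One jaw touched the head lightly while closing, and I re-centred before pinching.
  - The arm drifted up to about 2.5 mm sideways (+x) while pushing into the bore and, less so, when seating the tongs; I corrected it each time.

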